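# Index the drying carrier and hold a bottle sleeve bore-up

## Task

The washed bottle sleeves have dried under the air bar: push their carrier along the rail by its black-topped post to the next station (the one with the yellow tab, to the robot's left) until it rests in the detent there, both sleeves still lying in their cradles. Then take the sleeve out of the yellow cradle, leaving the other in the blue cradle, the carrier in its detent and the things around undisturbed; the sleeve is bored from one end only and may lie either way round, so feel which end is open. Turn it until the hole faces straight up and finish while still holding it, motionless in the fingers alone and at least 15 cm clear of the bench, ready for a bottle to be dropped in.

Things in the scene. Friction and masses are not known exactly. Their poses are not given: they have to be found in the camera images.
- carrier (a joint): How far the carrier has slid along its rail, in m, towards the robot's left: 0 in the detent of the first station, before the air bar; 0.150 in the detent of the next one. Travel -0.012 to 0.190. The carrier weighs 0.9 kg and drags with about 1 N; a sprung roller holds it at a station, takes some 5 to 6 N to push out and draws it in over the last 5 mm.
- push_post (a point): Top centre of the push post at the carrier's trailing (right) end: a black grip 20 mm in diameter and 34 mm long on a 12 mm pin. Its top is 96 mm above the bench, the carrier's plate below it 40 mm above the bench. Axes of this, the cradle points and the rail: y along the rail in the direction of travel, x across it away from the robot, z up; the rail may stand turned by up to 0.25 rad.
- yellow_cradle (a point): Middle of a sleeve lying in the yellow cradle (the leading, left one), 76 mm above the bench; moves with the carrier. The sleeve lies along x, with 3 mm of play either way, on two low bars that stay within 20 mm of the axis to either side. Two stop prongs at each end (x = 33 to 38 mm, y = 21 to 28 mm to either side, up to 8 mm above the axis) leave the middle of the end face open.
- blue_cradle (a point): The same for the blue cradle, 124 mm behind the yellow one (towards -y).
- rail: The rail fixture: base plate 600 x 130 mm; origin on the bench under the middle of the rail, axes as above. Station 1 puts the cradles' middle at y = -85 mm. Behind it stands a fixed air bar, a tube at x = 100 mm, y = -210 to 30 mm, 76 mm high (brackets 91 mm), nozzles reaching to x = 60 mm, and its white blower box (y = -310 to -230 mm, x = 62 to 148 mm, 87 mm high); at the next station the yellow cradle is clear of it.
- sleeve_a: One of two look-alike aluminium bottle sleeves: cylinder 56 mm in diameter, 60 mm long, about 0.23 kg. A black-lined blind bore 42 mm wide, 46 mm deep is open at one end only; the other end is flat and closed. Origin at mid-length on the axis; x runs along the axis (at the start as the cradle's x, z up) but does not tell which end is bored: the two sleeves differ in that and either may lie in either cradle.
- sleeve_b: One of two look-alike aluminium bottle sleeves: cylinder 56 mm in diameter, 60 mm long, about 0.23 kg. A black-lined blind bore 42 mm wide, 46 mm deep is open at one end only; the other end is flat and closed. Origin at mid-length on the axis; x runs along the axis (at the start as the cradle's x, z up) but does not tell which end is bored: the two sleeves differ in that and either may lie in either cradle.
- bottle_1: Bystander: amber sample bottle, 39 mm in diameter, 94 mm tall, black cap; origin at its foot.
- bottle_2: Bystander: another amber sample bottle, the same.
- beaker: Bystander: clear beaker, 76 mm across, 93 mm tall; origin at its foot.
- vial_rack: Bystander: blue vial rack, 110 x 150 x 45 mm, with small vials; origin under its middle.
- column: Bystander: steel chromatography column lying on the bench, 200 mm long, 22 mm thick; origin under its middle, x along it.
- wrench: Bystander: steel wrench lying on the bench, 150 mm long, 6 mm thick; origin under its middle, x along it.

How it is judged (in metres and radians):
On the way, in this order (a step that is already met when the one before it is completed fails the run):
1. the carrier rests in the detent of the next station, both sleeves still lying in their cradles (value of joint carrier between 0.145 and 0.155 m and velocity of joint carrier between -0.01 and 0.01 m/s and ((distance between sleeve_a and yellow_cradle below 0.012 m and distance between sleeve_b and blue_cradle below 0.012 m) or (distance between sleeve_b and yellow_cradle below 0.012 m and distance between sleeve_a and blue_cradle below 0.012 m))), for 0.2 s.
2. the sleeve from the yellow cradle is lifted out in the fingers, the other one still in the blue cradle (((height (world z) of sleeve_a above 0.15 m and contact force between the fingers and sleeve_a above 1 N and distance between sleeve_b and blue_cradle below 0.012 m) or (height (world z) of sleeve_b above 0.15 m and contact force between the fingers and sleeve_b above 1 N and distance between sleeve_a and blue_cradle below 0.012 m))), for 0.2 s.
At the end, for the whole second after the job is handed in: Carrier within 5 mm of the next detent (joint 0.145 to 0.155); the sleeve from the yellow cradle held still by the fingers alone, bored end up, axis within 15 degrees of vertical, its middle at least 178 mm above the bench; the other sleeve in the blue cradle (within 12 mm) (value of joint carrier between 0.145 and 0.155 m and ((angle between sleeve_a's own x axis and vertical below 0.26 rad and height (world z) of sleeve_a above 0.178 m and contact force between the fingers and sleeve_a above 1 N and linear speed of sleeve_a below 0.03 m/s and contact force between sleeve_a and rail below 0.1 N and distance between sleeve_b and blue_cradle below 0.012 m) or (angle between sleeve_b's own x axis and vertical above 2.8816 rad and height (world z) of sleeve_b above 0.178 m and contact force between the fingers and sleeve_b above 1 N and linear speed of sleeve_b below 0.03 m/s and contact force between sleeve_b and rail below 0.1 N and distance between sleeve_a and blue_cradle below 0.012 m))); the arm keeps its last pose, push and grip.
It fails at once if the sleeve in the blue cradle is taken or knocked out of it (distance between each of sleeve_a, sleeve_b and blue_cradle above 0.02 m).
It fails at once if a bottle, the beaker, the vial rack, the column or the wrench is shifted by more than 25 mm or a bottle or the beaker is tipped (distance of any of bottle_1, bottle_2, beaker, vial_rack, column, wrench from where it was at the start of the episode above 0.025 m or angle between any of bottle_1, bottle_2, beaker's own z axis and vertical above 0.5 rad).
It also fails if it takes over 59 s, if anything falls off the work surface, if the arm or the gripper's body presses on something with over 40 N, if the wrist force passes 120 N, or if a joint passes its speed limit or range.

## Robot

A 6-joint arm with a two-finger parallel gripper is mounted at the origin on the work surface. World frame = base frame: x ahead of the robot, y to its left, z up, the work surface at z = 0. Lengths are in m, angles in degrees, forces in N, time in s.
With the tool pointing down it reaches from about 0.3 to 0.75 m from the base axis. Payload 8.5 kg.
Tool frame: the origin (TCP) lies between the finger pads; the fingertips stand ahead of it and the grasp point (between the pads) lies 8 mm behind it (env.tcp_to_tips is the z of the fingertips in the tool frame, in m); z points along the fingers, x is the direction in which the jaws open and shut, and the axes are right-handed (so a half turn about z gives the same grasp; the last joint's range is limited). The gripper opens to 85 mm and grips with 20 to 120 N. Pads are 22 mm wide; open, the fingers measure 114 mm over their backs; the gripper's body (76 mm by 85 mm) begins 54 mm behind the grasp point. The pads swing forward as they close: fully open they stand 13 mm farther back than shut.
Start: joints at [-12.336, 21.807, 74.336, -0, 83.858, -12.336], TCP at [0.55, 0, 0.209] pointing down, gripper open.
Joint ranges: [-178.18, 178.18], [-50.72, 133.34], [12.68, 142.11], [-81.47, 261.47], [9.98, 163.14], [-165.26, 165.26]. Speed limits (degrees/s): [136.94, 136.94, 180, 180, 180, 180].

## Interface

Orientations are given as a 3x3 rotation matrix whose columns are the frame's x, y, z axes.
In Python, from rig import observe, viewer, env gives the robot as it stands.
- The arm moves only by the tool jog_arm, never from a script. Its arguments are lists of equal length, an entry for each row: "dr": the turn, a rotation vector about the tool's x, y, z in rad, a list of three; "slide": the shift along the tool's x, y, z in m, a list of three; "gripper": the opening, from -1 (shut) to 1 (fully open), so that 0 is half open. In form: {"dr": [[rx, ry, rz], ...], "slide": [[dx, dy, dz], ...], "gripper": [gripper, ...]}. A call has exactly 10 rows; each row shifts and turns the commanded pose from where the row before left it, along the tool's axes as they then stand; what a row does not reach is not made up. A row lasts 1/10 s, in which the tool goes at most 50 mm and 8.59 degrees, less where a joint would pass 70% of its speed; a pose out of reach is approached as far as the arm can. A call is refused whole if a number of a shift passes 0.05 or a number of a turn 0.15, either way. A call with a gripper value outside its range is refused whole. The fingers move at their own pace and stop on an object; "force" is the grip in N (left out, the last holds). Time passes only in rows, so rows that do not move let the fingers close, or fill a call up. It gives the time, the measured TCP pose, the force and the opening at its end, in the units of the state.
- observe(): the state, without advancing time (a new reading comes with each control period).
- viewer.get_image(name): name is "scene" or "side" or "wrist"; returns a dict with "pixels" (480x640x3 uint8, blue, green, red), "camera_matrix" (3x3 intrinsics, pixels), "R" (3x3) and "t" (3): a world point X has camera coordinates R X + t. Camera axes: x right, y down, z forward; pixel columns grow to the right and rows downward; lengths in m; the calibration is good to about 2 mm. A picture is of the moment at which its call begins. There is no depth.
- env.close_job(): hands the job in, once; it reports no verdict.
The state is a dict: "time_s": time; "q": joint angles; "qvel": joint speeds; "joint_efforts": joint torques, N m; "position": TCP position; "tool_rot": TCP orientation; "ft_force": force on the tool from outside, world axes, zero at the start; "wrist_torque": the same for the moment, N m; "grip_width": finger opening in m.
Only numpy, scipy, OpenCV 4.12 (cv2) and the standard library are available. Lean on these libraries where they do the work, as an engineer would, in place of code of your own. Each camera call takes 0.05 s, during which the arm holds its last target.

## Working session

There is one attempt and no reset: what is moved stays moved. The work goes in short steps, Python scripts to look and compute and a tool call to move; the robot and the scene stay as the last step left them, time stands still between calls to the robot, and variables do not carry over. Pictures are saved under pics/ and viewed, and the job is handed in when it is done.

Besides the shell and the picture viewer there is one more tool, called after "Request:" by a JSON object that holds its "api" and its "payload", one argument or row to a line. jog_arm: Moves the arm, as the interface text tells. Its arguments: {"type":"object","properties":{"dr":{"type":"array","items":{"type":"array","items":{"type":"number"}}},"slide":{"type":"array","items":{"type":"array","items":{"type":"number"}}},"gripper":{"type":"array","items":{"type":"number"}},"force":{"type":"number"}},"required":["dr","slide","gripper"]}

```bash
mkdir -p pics; ls; cat > h.py <<'E'
import numpy as np,cv2
from rig import observe,viewer,env
def snap(n,f):
    im=viewer.get_image(n); cv2.imwrite('pics/'+f,im['pixels']); 
    np.savez('pics/'+f+'.npz',K=im['camera_matrix'],R=im['R'],t=im['t']); return im
def load(f):
    d=np.load('pics/'+f+'.npz'); return d['K'],d['R'],d['t']
def ray(f,u,v):
    K,R,t=load(f); d=R.T@np.linalg.inv(K)@np.array([u,v,1.]); return -R.T@t,d
def atz(f,u,v,z):
    o,d=ray(f,u,v); return o+d*(z-o[2])/d[2]
def proj(f,X):
    K,R,t=load(f); p=K@(R@np.array(X,float)+t); return p[:2]/p[2]
E
python3 - <<'E'
from h import *
for n in ['scene','side','wrist']: 
    im=snap(n,n+'0.png'); print(n,-im['R'].T@im['t'],im['camera_matrix'][0,0])
s=observe(); print(s,env.tcp_to_tips)
E
```

```text
pics
scene [1.10885548 0.85151524 1.4206506 ] 608.7586175117085
side [-0.24611507 -0.78165355  1.09587198] 533.7556970851472
wrist [0.54981315 0.06660651 0.37374008] 397.26074652176464
{'time_s': 0.15, 'q': array([-1.23349523e+01,  2.18322662e+01,  7.43707731e+01, -9.23990412e-04,
        8.38586814e+01, -1.23370895e+01]), 'qvel': array([-0.01108009, -0.12206167, -0.09978713, -0.04104129, -0.09409591,
       -0.10887082]), 'joint_efforts': array([ 1.94521621e-03, -4.48624384e+01, -2.31344014e+01, -1.86937300e-04,
        3.77541786e-03, -1.65174959e-05]), 'position': array([5.49760134e-01, 5.34808067e-05, 2.08475862e-01]), 'tool_rot': array([[ 9.99999442e-01,  3.89216741e-05, -1.05578653e-03],
       [ 3.91481195e-05, -9.99999976e-01,  2.14460453e-04],
       [-1.05577816e-03, -2.14501665e-04, -9.99999420e-01]]), 'ft_force': array([ 0.30044373, -0.33703362,  0.35586478]), 'wrist_torque': array([-0.01273157, -0.01557828,  0.03030253]), 'grip_width': 0.08545835425250764} 0.011
```

View pics/scene0.png

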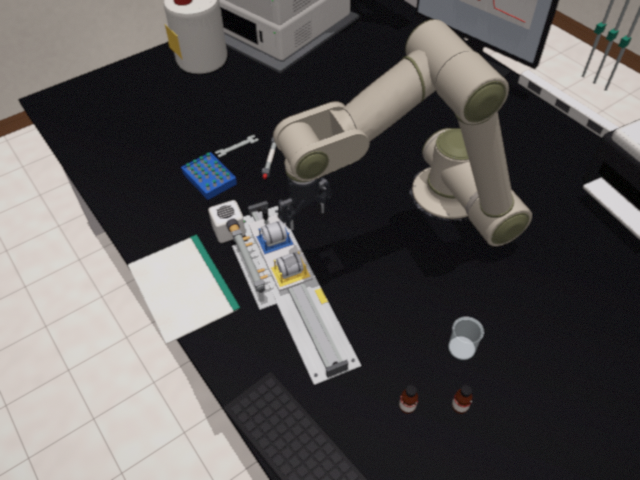

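View pics/side0.png

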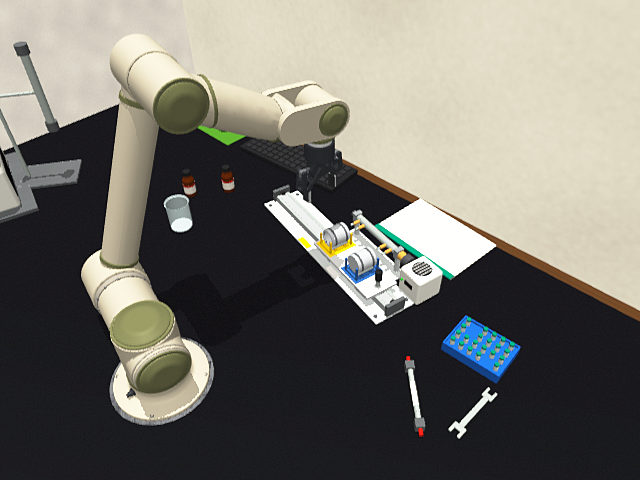

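View pics/wrist0.png

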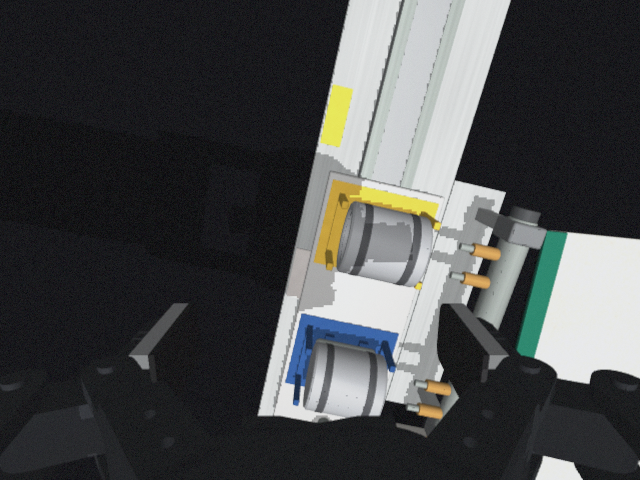

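```bash
python3 - <<'E'
from h import *
a=cv2.imread('pics/side0.png')[180:330,250:450]; cv2.imwrite('pics/side0c.png',cv2.resize(a,None,fx=4,fy=4,interpolation=cv2.INTER_CUBIC))
a=cv2.imread('pics/wrist0.png')[150:430,240:520]; cv2.imwrite('pics/wrist0c.png',cv2.resize(a,(600,600),interpolation=cv2.INTER_CUBIC))
a=cv2.imread('pics/scene0.png')[190:390,200:370]; cv2.imwrite('pics/scene0c.png',cv2.resize(a,None,fx=3,fy=3,interpolation=cv2.INTER_CUBIC))
E
```

```text
(no output)
```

View pics/side0c.png

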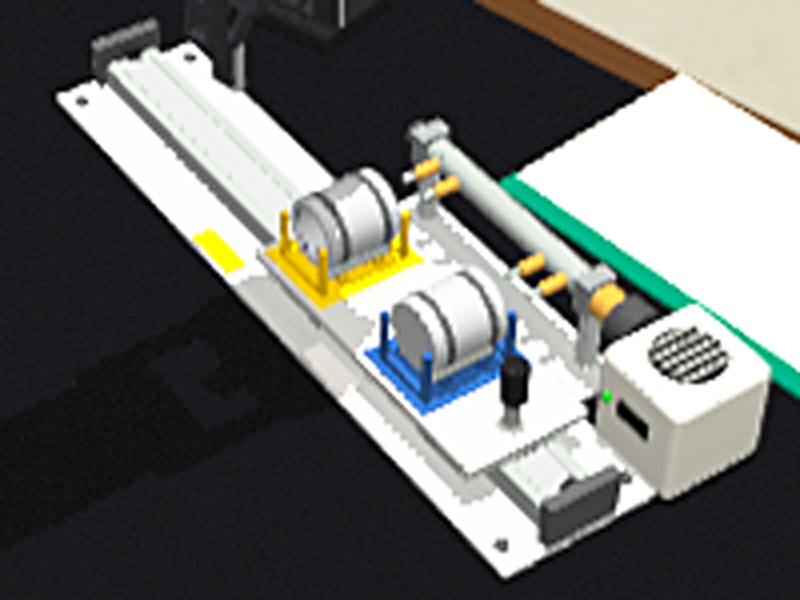

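View pics/wrist0c.png

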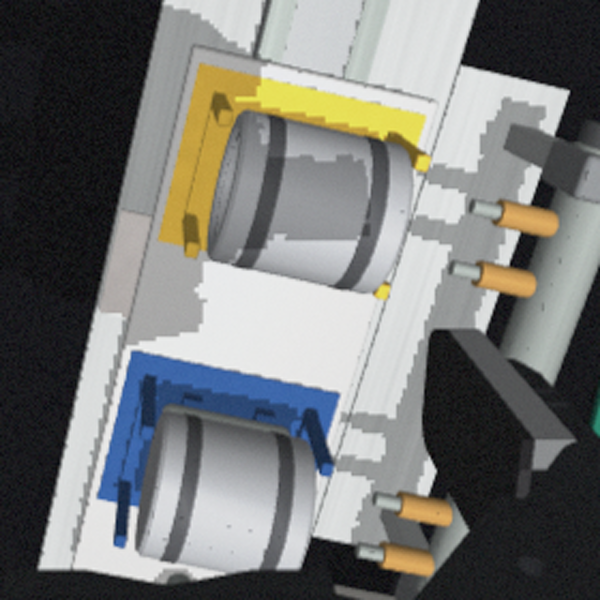

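View pics/scene0c.png

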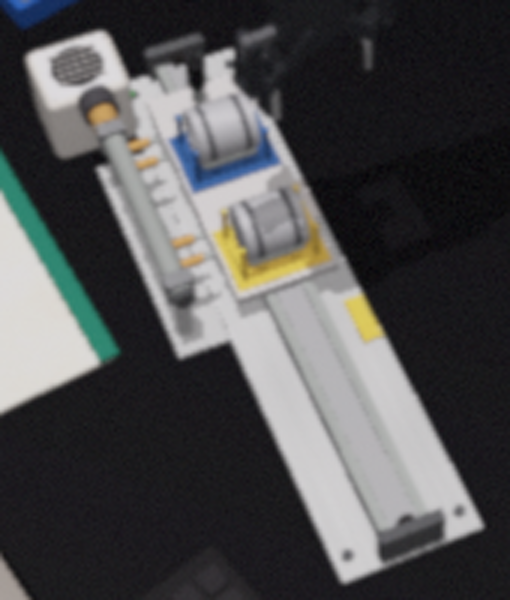

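```bash
python3 - <<'E'
from h import *
from scipy.optimize import least_squares
S='side0.png';C='scene0.png';W='wrist0.png'
sc=lambda u,v:(250+u/4,180+v/4); wc=lambda u,v:(240+u*280/600,150+v*280/600); cc=lambda u,v:(200+u/3,190+v/3)
# rail coords point (x,y,z), image, pixel
z0=None
obs=[((-.065,.3,'b'),S,sc(57,97)),((.065,.3,'b'),S,sc(187,42)),((-.065,-.3,'b'),S,sc(505,577)),
((.065,.3,'b'),C,cc(342,582)),((-.065,.3,'b'),C,cc(483,525))]
# push post top : unknown x offset,y
post=[(S,sc(517,358),.096)]
def rw(p,X):
    c,s=np.cos(p[2]),np.sin(p[2]); return np.array([p[0]+c*X[0]-s*X[1],p[1]+s*X[0]+c*X[1],X[2]])
def f(p):
    r=[]
    for X,i,uv in obs: r+=list(proj(i,rw(p,(X[0],X[1],p[3])))-uv)
    r.append((p[3]-.008)*300)
    return np.array(r)
o=least_squares(f,[.55,0,-.1,.008]);print(o.x,o.fun.round(2))
p=o.x
for i,uv,z in post:
    w=atz(i,*uv,z); c,s=np.cos(p[2]),np.sin(p[2]); d=w[:2]-p[:2]; print('post',w,'rail',c*d[0]+s*d[1],-s*d[0]+c*d[1])
for nm,y in (('yellow',-.023),('blue',-.147)):
    for x in (-.03,.03):
        print(nm,rw(p,(x,y,.076)),proj(W,rw(p,(x,y,.076))))
# overlay
a=cv2.imread('pics/wrist0.png');
for y in (-.023,-.147):
  for x in (-.03,.03):
    for k in np.linspace(0,2*np.pi,40):
        u=proj(W,rw(p,(x,y+.028*np.cos(k),.076+.028*np.sin(k)))); cv2.circle(a,tuple(int(round(q)) for q in u),1,(0,0,255),-1)
cv2.imwrite('pics/ov.png',a)
E
```

```text
[ 0.60300032  0.0067707  -0.21998394  0.00374735] [-1.11 -0.24  0.07 -0.11 -0.21 -0.59 -0.22 -0.42 -0.67 -0.37 -1.28]
post [ 0.55759668 -0.20693904  0.096     ] rail 0.0023249990563828163 -0.21846724663043013
yellow [ 0.56870437 -0.00912861  0.076     ] [343.21098476 238.61835478]
yellow [ 0.62725843 -0.02222144  0.076     ] [417.89201096 254.74877299]
blue [ 0.54164584 -0.13014032  0.076     ] [309.38905225 376.28566412]
blue [ 0.60019989 -0.14323316  0.076     ] [377.53910802 389.59973583]
```

View pics/ov.png

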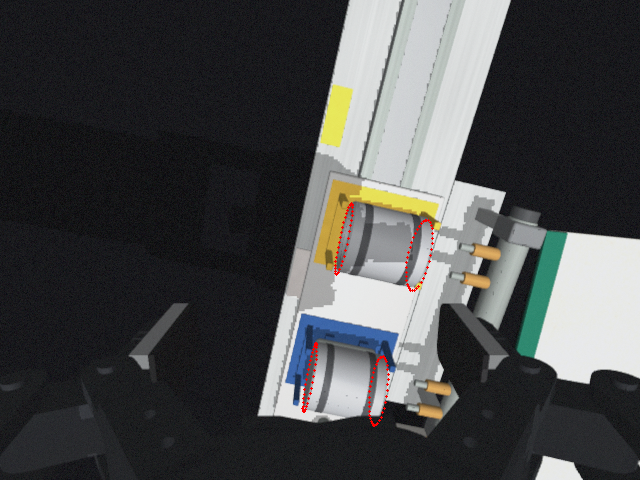

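Request:
{"api": "jog_arm", "payload": {
  "dr": [
    [0,0,0.11],
    [0,0,0.11],
    [0,0,0],
    [0,0,0],
    [0,0,0],
    [0,0,0],
    [0,0,0],
    [0,0,0],
    [0,0,0],
    [0,0,0]
  ],
  "slide": [
    [0,0,0],
    [0,0,0],
    [0.0085,0.033,0],
    [0.0085,0.033,0],
    [0.0085,0.033,0],
    [0.0085,0.033,0],
    [0.0085,0.033,0],
    [0.0085,0.035,0],
    [0,0,0],
    [0,0,0]
  ],
  "gripper": [0,0,0,0,0,0,0,0,0,0],
  "force": 60
}}

```text
time_s: 1.15
position: [0.5559, -0.2065, 0.2084]
tool_rot: [[0.976, -0.219, -0.001], [-0.219, -0.976, 0.001], [-0.001, -0.001, -1.0]]
ft_force: [0.9, 0.5, 0.2]
grip_width: 0.0425
```

```bash
python3 - <<'E'
from h import *
s=observe(); print(s['q'].round(1),s['position'].round(4),s['tool_rot'].round(3),s['ft_force'],s['wrist_torque'],s['grip_width'])
snap('side','side1.png'); snap('wrist','wrist1.png')
a=cv2.imread('pics/side1.png')[150:330,300:460]; cv2.imwrite('pics/side1c.png',cv2.resize(a,None,fx=3.3,fy=3.3,interpolation=cv2.INTER_CUBIC))
E
```

```text
[-31.8  26.2  67.2   0.   86.7 -19.1] [ 0.5559 -0.2065  0.2084] [[ 0.976 -0.219 -0.001]
 [-0.219 -0.976  0.001]
 [-0.001 -0.001 -1.   ]] [0.87570972 0.54263496 0.24367777] [0.01555842 0.00347106 0.01396886] 0.04248718299560964
```

View pics/side1c.png

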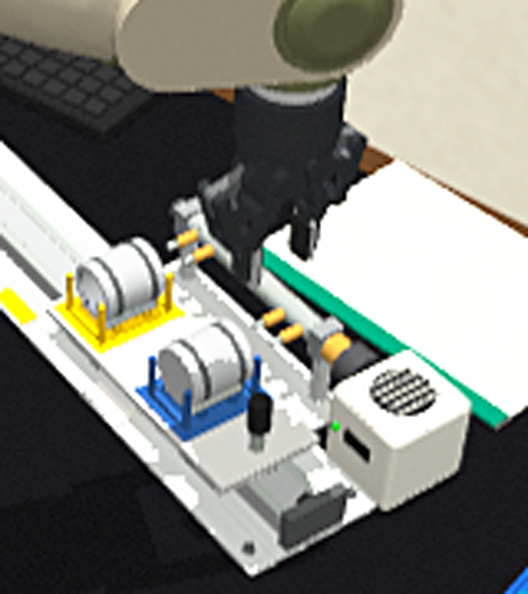

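View pics/wrist1.png

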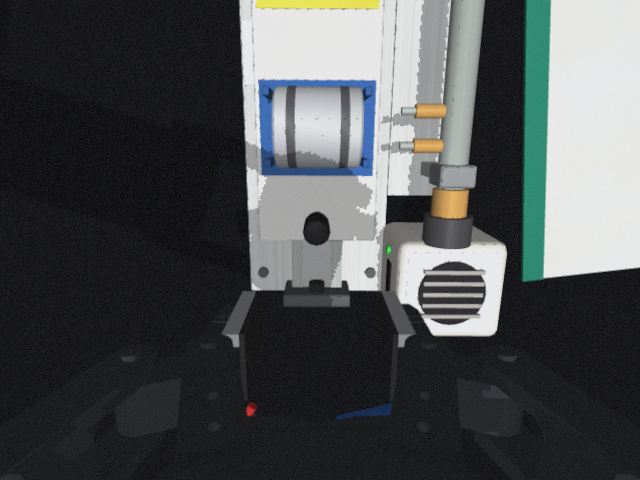

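```bash
python3 - <<'E'
from h import *
w=atz('wrist1.png',316.5,230,.096);print(w)
s=observe();R=s['tool_rot'];print(R.T@(w-s['position']), proj('wrist1.png',[.5576,-.207,.096]), proj('wrist1.png',s['position']))
print(atz('side1.png',300+260/3.3,150+396/3.3,.096))
for z in (.1,.12): print(proj('wrist1.png',s['position']+R@[0,0,z]))
E
```

```text
[ 0.55480487 -0.20315895  0.096     ]
[-0.00165443 -0.00177708  0.11287097] [321.46563586 234.24246843] [319.17796479 291.13148801]
[ 0.55535673 -0.20721773  0.096     ]
[318.83708367 236.73312524]
[318.79591864 230.16394211]
```

Request:
{"api": "jog_arm", "payload": {
  "dr": [
    [0,0,0],
    [0,0,0],
    [0,0,0],
    [0,0,0],
    [0,0,0],
    [0,0,0],
    [0,0,0],
    [0,0,0],
    [0,0,0],
    [0,0,0]
  ],
  "slide": [
    [-0.001,-0.001,0.03],
    [0,0,0.03],
    [0,0,0.03],
    [0,0,0.025],
    [0,0,0.019],
    [0,0,0],
    [0,0,0],
    [0,0,0],
    [0,0,0],
    [0,0,0]
  ],
  "gripper": [0,0,0,0,0,-1,-1,-1,-1,-1],
  "force": 50
}}

```text
time_s: 2.25
position: [0.5556, -0.2052, 0.0757]
tool_rot: [[0.976, -0.218, 0.001], [-0.218, -0.976, -0.001], [0.001, 0.0, -1.0]]
ft_force: [0.1, -0.2, 0.0]
grip_width: -0.0001
```

```bash
python3 - <<'E'
from h import *
s=observe();print(s['position'],s['ft_force'],s['grip_width'])
snap('side','side2.png'); snap('wrist','wrist2.png')
a=cv2.imread('pics/side2.png')[180:320,320:460]; cv2.imwrite('pics/side2c.png',cv2.resize(a,None,fx=4,fy=4,interpolation=cv2.INTER_CUBIC))
E
```

```text
[ 0.55562436 -0.2051882   0.0757221 ] [ 0.11711331 -0.22764292  0.03593202] -0.000131859450458384
```

View pics/side2c.png

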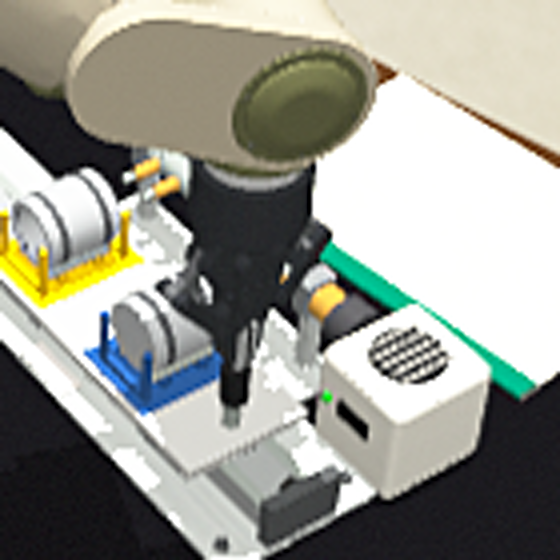

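View pics/wrist2.png

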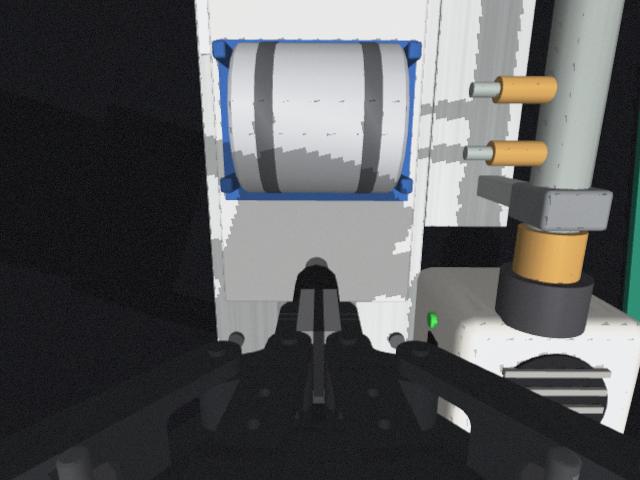

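```bash
python3 - <<'E'
from h import *
s=observe();R=s['tool_rot']
for v in (258,263,268):
  w=atz('wrist2.png',316.5,v,.096);print(w,R.T@(w-s['position']))
# carrier position: compare blue cradle vs wrist1 (back edge at v=175 / 199, plate rear edge 239 / 300)
for f,u,v in (('wrist1.png',316,239),('wrist2.png',316,300)): print(atz(f,u,v,.04))
for f,a,b in (('wrist1.png',(260,81),(376,175)),('wrist2.png',(216,41),(408,199))):
    print(atz(f,*a,.045),atz(f,*b,.045))
E
```

```text
[ 0.55930658 -0.18342957  0.096     ] [-0.00096886 -0.02206626 -0.0206719 ]
[ 0.55886467 -0.18537983  0.096     ] [-0.00097435 -0.02006656 -0.0206715 ]
[ 0.55841972 -0.18734352  0.096     ] [-0.00097987 -0.0180531  -0.02067111]
[ 0.54950474 -0.22343236  0.04      ]
[ 0.5497965  -0.22343336  0.04      ]
[ 0.53548333 -0.08983483  0.045     ] [ 0.6097529  -0.18022892  0.045     ]
[ 0.53420634 -0.08946522  0.045     ] [ 0.6066881  -0.17886227  0.045     ]
```

```bash
python3 - <<'E'
from h import *
s=observe();R=s['tool_rot'];p=s['position']
for z in (-.03,-.008,.0,.011): print(z,proj('wrist2.png',p+R@[0,0,z]),proj('side2.png',p+R@[0,0,z]))
for z in (.04,.062,.096): print(proj('wrist2.png',[.5552,-.205,z]),proj('side2.png',[.5552,-.205,z]),proj('wrist1.png',[.5552,-.205,z]))
a=cv2.imread('pics/wrist2.png')[220:420,220:420]; cv2.imwrite('pics/w2c.png',cv2.resize(cv2.convertScaleAbs(a,alpha=2.5),None,fx=3,fy=3,interpolation=cv2.INTER_CUBIC))
a=cv2.imread('pics/wrist1.png')[180:320,240:400]; cv2.imwrite('pics/w1c.png',cv2.resize(cv2.convertScaleAbs(a,alpha=2.),None,fx=4,fy=4,interpolation=cv2.INTER_CUBIC))
E
```

```text
-0.03 [319.17166094 321.93882664] [378.41651154 267.08629675]
-0.008 [319.01906316 298.75817383] [377.90430781 272.97763313]
0.0 [318.97264924 291.70758023] [377.72074076 275.08901016]
0.011 [318.9150671  282.96045786] [377.47063167 277.96574979]
[318.23828662 266.50361659] [376.80704757 284.23993611] [317.72465776 217.2041988 ]
[318.29922496 280.9833272 ] [377.30230101 278.58782751] [317.68138269 222.52933159]
[318.42581273 311.06216126] [378.08852219 269.6150328 ] [317.60183752 232.3176153 ]
```

View pics/w2c.png

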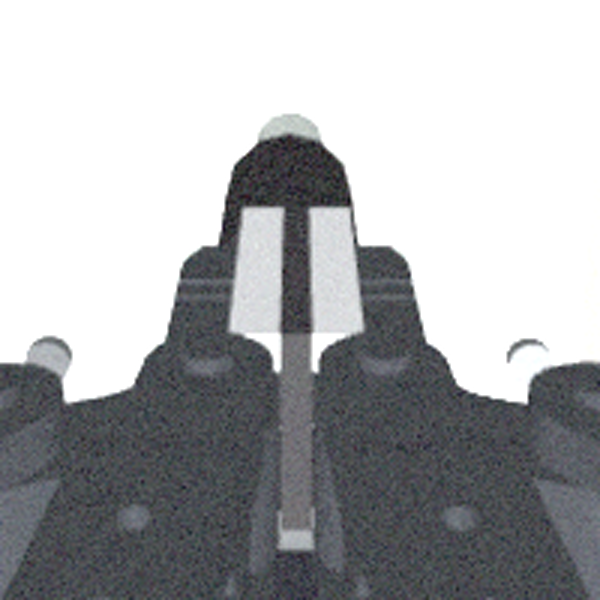

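View pics/w1c.png

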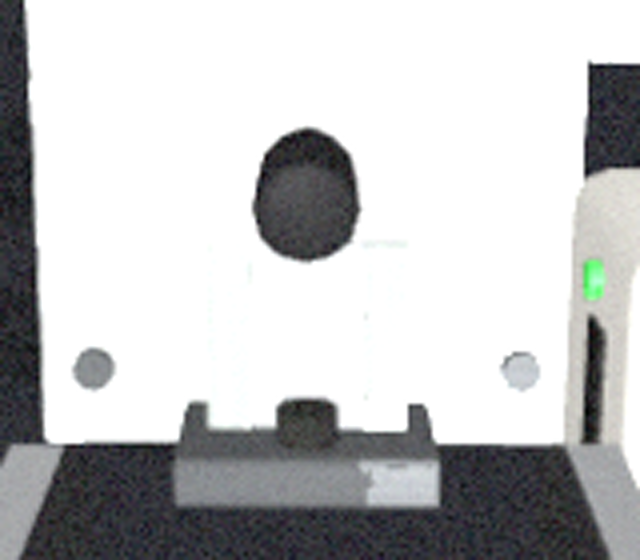

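```bash
python3 - <<'E'
from h import *
R=np.array([[.976,-.219,-.001],[-.219,-.976,.001],[-.001,-.001,-1]]);p=np.array([.5559,-.2065,.2084])
for x in (-.021,.021):
  for z in (-.03,-.01,0,.011): 
    u=proj('side1.png',p+R@[x,0,z]); print(x,z,u,(u-[300,150])*3.3, proj('wrist1.png',p+R@[x,-.011,z]))
a=cv2.imread('pics/side1.png')[190:260,340:430]; cv2.imwrite('pics/s1d.png',cv2.resize(cv2.convertScaleAbs(a,alpha=2.5),None,fx=7,fy=7,interpolation=cv2.INTER_CUBIC))
a=cv2.imread('pics/side2.png')[220:300,340:430]; cv2.imwrite('pics/s2d.png',cv2.resize(cv2.convertScaleAbs(a,alpha=2.5),None,fx=7,fy=7,interpolation=cv2.INTER_CUBIC))
E
```

```text
-0.021 -0.03 [375.51077278 231.93953495] [249.18555016 270.40046533] [262.36515343 296.38996401]
-0.021 -0.01 [375.02281081 238.0743534 ] [247.57527569 290.64536621] [268.86882382 277.72662149]
-0.021 0 [374.78261729 241.09414551] [246.78263704 300.61068019] [271.58085495 269.944006  ]
-0.021 0.011 [374.52125922 244.38002513] [245.92015543 311.45408294] [274.23732667 262.3208273 ]
0.021 -0.03 [389.13620321 225.52572352] [294.1494706  249.23488762] [377.01663021 296.25637837]
0.021 -0.01 [388.51437582 231.64967759] [292.0974402  269.44393603] [370.08979936 277.61078112]
0.021 0 [388.20822853 234.66471347] [291.08715416 279.39355446] [367.20124923 269.8354011 ]
0.021 0.011 [387.87506019 237.94586132] [289.98769863 290.22134235] [364.3718399  262.21921587]
```

View pics/s1d.png

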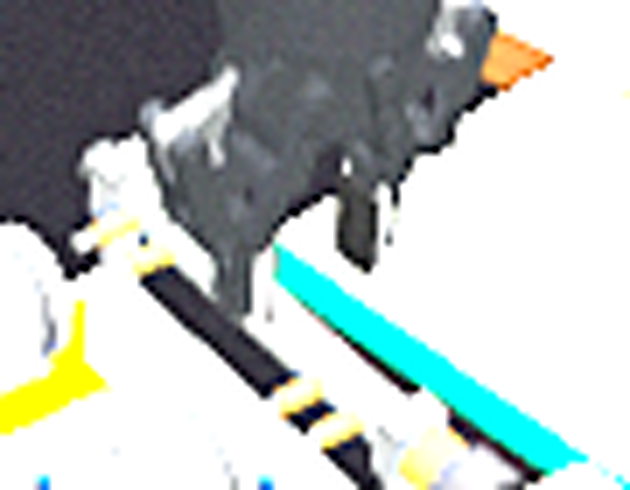

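View pics/s2d.png

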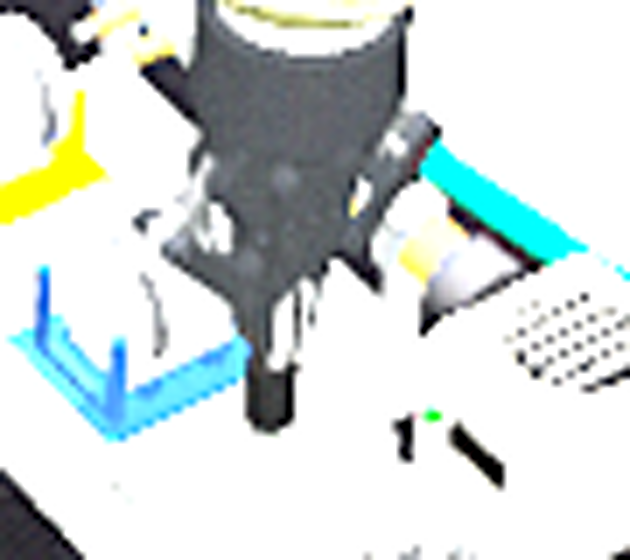

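Request:
{"api": "jog_arm", "payload": {
  "dr": [
    [0,0,0],
    [0,0,0],
    [0,0,0],
    [0,0,0],
    [0,0,0],
    [0,0,0],
    [0,0,0],
    [0,0,0],
    [0,0,0],
    [0,0,0]
  ],
  "slide": [
    [0,0,-0.01],
    [0,0,0],
    [0,0,0],
    [0,0,0.01],
    [0,0,0.01],
    [0,0,0.015],
    [0,0,0],
    [0,0,0],
    [0,0,0],
    [0,0,0]
  ],
  "gripper": [0,0,0,0,0,0,-1,-1,-1,-1],
  "force": 50
}}

```text
time_s: 3.35
position: [0.5545, -0.2047, 0.049]
tool_rot: [[0.976, -0.218, -0.003], [-0.218, -0.976, 0.001], [-0.003, -0.001, -1.0]]
ft_force: [-2.7, 0.6, -12.5]
grip_width: 0.0186
```

Request:
{"api": "jog_arm", "payload": {
  "dr": [
    [0,0,0],
    [0,0,0],
    [0,0,0],
    [0,0,0],
    [0,0,0],
    [0,0,0],
    [0,0,0],
    [0,0,0],
    [0,0,0],
    [0,0,0]
  ],
  "slide": [
    [0,-0.003,0],
    [0,-0.006,0],
    [0,-0.009,0],
    [0,-0.011,0],
    [0,-0.011,0],
    [0,-0.011,0],
    [0,-0.011,0],
    [0,-0.011,0],
    [0,-0.01,0],
    [0,-0.01,0]
  ],
  "gripper": [-1,-1,-1,-1,-1,-1,-1,-1,-1,-1]
}}

```text
time_s: 4.35
position: [0.5754, -0.1131, 0.0491]
tool_rot: [[0.976, -0.218, -0.001], [-0.218, -0.976, 0.001], [-0.002, -0.0, -1.0]]
ft_force: [-1.4, -3.3, -26.2]
grip_width: 0.0184
```

Request:
{"api": "jog_arm", "payload": {
  "dr": [
    [0,0,0],
    [0,0,0],
    [0,0,0],
    [0,0,0],
    [0,0,0],
    [0,0,0],
    [0,0,0],
    [0,0,0],
    [0,0,0],
    [0,0,0]
  ],
  "slide": [
    [0,-0.01,0],
    [0,-0.01,0],
    [0,-0.01,0],
    [0,-0.01,0],
    [0,-0.008,0],
    [0,-0.005,0],
    [0,-0.003,0],
    [0,-0.001,0],
    [0,0,0],
    [0,0,0]
  ],
  "gripper": [-1,-1,-1,-1,-1,-1,-1,-1,-1,-1]
}}

```text
time_s: 5.35
position: [0.5881, -0.0577, 0.0491]
tool_rot: [[0.976, -0.218, -0.001], [-0.218, -0.976, 0.001], [-0.001, -0.001, -1.0]]
ft_force: [-0.3, -2.2, -25.8]
grip_width: 0.018
```

```bash
python3 - <<'E'
from h import *
s=observe(); print(s['time_s'],s['q'].round(1),s['position'].round(4),s['ft_force'],s['grip_width'])
snap('side','side3.png')
a=cv2.imread('pics/side3.png')[130:330,250:450]; cv2.imwrite('pics/side3c.png',cv2.resize(a,None,fx=3,fy=3,interpolation=cv2.INTER_CUBIC))
E
```

```text
5.35 [-17.1  34.7  80.5   0.   64.8  -4.5] [ 0.5881 -0.0577  0.0491] [ -0.25639309  -2.1805902  -25.83856506] 0.01799664094738251
```

View pics/side3c.png

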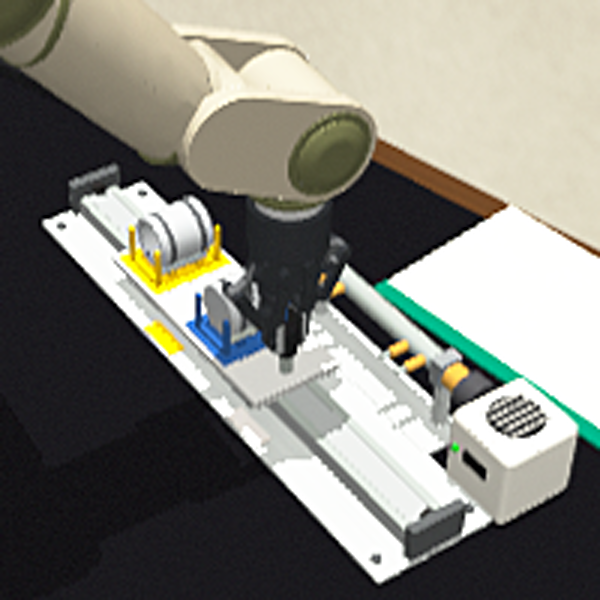

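Request:
{"api": "jog_arm", "payload": {
  "dr": [
    [0,0,0],
    [0,0,0],
    [0,0,0],
    [0,0,0],
    [0,0,0],
    [0,0,0],
    [0,0,0],
    [0,0,0],
    [0,0,0],
    [0,0,0]
  ],
  "slide": [
    [0,0,0],
    [0,0,0],
    [0,0,0],
    [0,0,0],
    [0,0,-0.01],
    [0,0,-0.03],
    [0,0,-0.04],
    [0,0,-0.04],
    [0,0,-0.04],
    [0,0,0]
  ],
  "gripper": [0,0,0,0,0,0,0,0,0,0]
}}

```text
time_s: 6.4
position: [0.5901, -0.0592, 0.2169]
tool_rot: [[0.976, -0.218, 0.012], [-0.218, -0.976, -0.003], [0.012, 0.001, -1.0]]
ft_force: [0.3, 0.1, 1.0]
grip_width: 0.0424
```

```bash
python3 - <<'E'
from h import *
s=observe(); print(s['time_s'],s['q'].round(1),s['position'].round(4),s['ft_force'],s['wrist_torque'],s['grip_width'])
snap('side','side4.png');snap('wrist','wrist4.png')
a=cv2.imread('pics/side4.png')[150:300,250:400]; cv2.imwrite('pics/side4c.png',cv2.resize(a,None,fx=4,fy=4,interpolation=cv2.INTER_CUBIC))
E
```

```text
6.4 [-17.2  25.6  66.9   0.   86.9  -4.6] [ 0.5901 -0.0592  0.2169] [0.297388   0.0735062  0.96632627] [-9.08460427e-03 -1.74588511e-03 -8.90086381e-05] 0.04235271713783403
```

View pics/side4c.png

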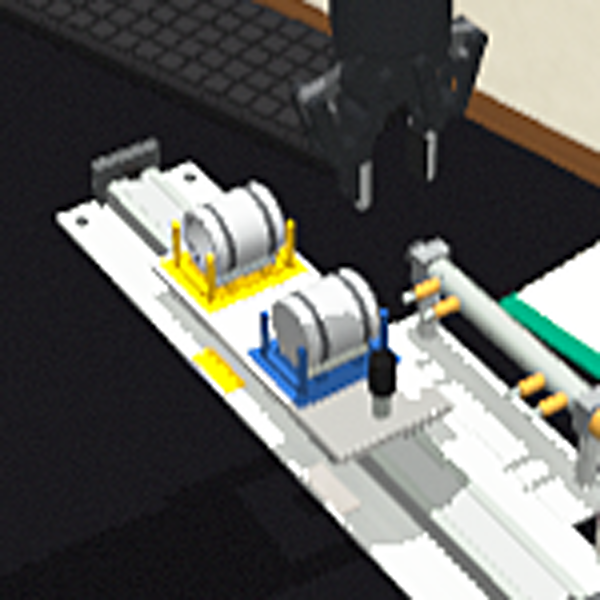

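View pics/wrist4.png

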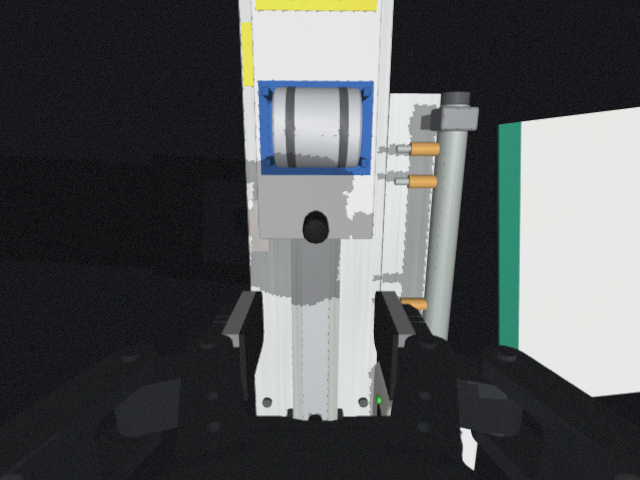

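```bash
python3 - <<'E'
from h import *
a=atz('side1.png',300+260/3.3,150+396/3.3,.096);b=atz('side4.png',250+382/4,150+352/4,.096);print(a,b,np.linalg.norm(b-a))
a=atz('wrist1.png',316.5,230,.096);b=atz('wrist4.png',315.5,228,.096);print(a,b,np.linalg.norm(b-a))
a=atz('wrist1.png',316,239.5,.04);b=atz('wrist4.png',316,239,.04);print(a,b,np.linalg.norm(b-a))
# cross-corr track carrier patch in side
A=cv2.imread('pics/side0.png');B=cv2.imread('pics/side4.png')
# predicted pixel for shift s of blue sleeve center, subpixel by template
s=observe();R=s['tool_rot'];p=s['position']
for x in(-.021,.021):
  for z in (-.03,-.02,-.01,0,.011):
    u=proj('side4.png',p+R@[x,0,z]);print(x,z,(u-[250,150])*4)
E
```

```text
[ 0.55535673 -0.20721773  0.096     ] [ 0.58869675 -0.06093295  0.096     ] 0.15003597098782087
[ 0.55480487 -0.20315895  0.096     ] [ 0.58809518 -0.05617288  0.096     ] 0.15070882040271652
[ 0.54940563 -0.22386909  0.04      ] [ 0.58354859 -0.0783336   0.04      ] 0.1494868634018233
-0.021 -0.03 [356.90620656 196.80352269]
-0.021 -0.02 [356.75420933 208.94544683]
-0.021 -0.01 [356.60369108 220.9692267 ]
-0.021 0 [356.45463031 232.87657832]
-0.021 0.011 [356.29232175 245.84219809]
0.021 -0.03 [409.49889177 174.18071848]
0.021 -0.02 [409.09455571 186.2900066 ]
0.021 -0.01 [408.69410819 198.28283883]
0.021 0 [408.29749337 210.16088707]
0.021 0.011 [407.86557851 223.09612112]
```

Request:
{"api": "jog_arm", "payload": {
  "dr": [
    [0,0,0.15],
    [0,0,0.15],
    [0,0,0.15],
    [0,0,0.15],
    [0,0,0.15],
    [0,0,0.15],
    [0,0,0.15],
    [0,0,0.15],
    [0,0,0.15],
    [0,0,0.15]
  ],
  "slide": [
    [0,0,0],
    [0,0,0],
    [0,0,0],
    [0,0,0],
    [0,0,0],
    [0,0,0],
    [0,0,0],
    [0,0,0],
    [0,0,0],
    [0,0,0]
  ],
  "gripper": [-1,-1,-1,-1,-1,-1,-1,-1,-1,-1]
}}

```text
time_s: 7.5
position: [0.5875, -0.0586, 0.2086]
tool_rot: [[-0.155, -0.988, -0.003], [-0.988, 0.155, 0.001], [-0.0, 0.003, -1.0]]
ft_force: [-0.5, 0.5, -0.2]
grip_width: -0.0004
```

```bash
cat >> h.py <<'E'
P=np.array([.6030,.0068]);YAW=-.220
c_,s_=np.cos(YAW),np.sin(YAW)
XR=np.array([c_,s_,0]);YR=np.array([-s_,c_,0]);Z=np.array([0,0,1.])
def rl(x,y,z): return np.r_[P,0]+x*XR+y*YR+z*Z
def torl(w): d=np.array(w)-np.r_[P,0]; return np.array([d@XR,d@YR,d[2]])
def tilt(phi): # tool z phi below horizontal pointing forward, tool x=-rail y
    z=np.cos(phi)*XR-np.sin(phi)*Z; x=-YR; return np.c_[x,np.cross(z,x),z]
from scipy.spatial.transform import Rotation as Ro
E
python3 - <<'E'
from h import *
s=observe(); R=s['tool_rot'];p=s['position']; print(s['time_s'],s['q'].round(1),p.round(4))
T=tilt(np.pi/2); print('turn',Ro.from_matrix(R.T@T).as_rotvec(), torl(p))
T=tilt(np.pi/4); tgt=rl(-.0536-.03,.127,.056+.03); print(tgt, torl(tgt), 'vert-frame slide',tilt(np.pi/2).T@(tgt-p))
E
```

```text
7.5 [-17.2  26.   67.5   0.   86.6  81.7] [ 0.5875 -0.0586  0.2086]
turn [0.00267334 0.00039682 0.06451816] [-0.00083031 -0.06717019  0.20862999]
[0.54913014 0.14898297 0.086     ] [-0.0836  0.127   0.086 ] vert-frame slide [-0.19417019  0.08276969  0.12262999]
```

Request:
{"api": "jog_arm", "payload": {
  "dr": [
    [0,0,0.065],
    [0,0,0],
    [0,0,0],
    [0,0,0],
    [0,0,0],
    [0.15,0,0],
    [0.15,0,0],
    [0.15,0,0],
    [0.15,0,0],
    [0.15,0,0]
  ],
  "slide": [
    [0,0,0],
    [-0.048,0.02,0],
    [-0.048,0.02,0],
    [-0.048,0.02,0],
    [-0.048,0.02,0],
    [0,0,0],
    [0,0,0],
    [0,0,0],
    [0,0,0],
    [0,0,0]
  ],
  "gripper": [-1,-1,-1,-1,-1,-1,-1,-1,-1,-1]
}}

```text
time_s: 8.5
position: [0.5512, 0.1373, 0.2093]
tool_rot: [[-0.215, -0.725, 0.655], [-0.977, 0.158, -0.145], [0.002, -0.67, -0.742]]
ft_force: [1.4, -1.8, 0.2]
grip_width: -0.0005
```

```bash
python3 - <<'E'
from h import *
s=observe(); R=s['tool_rot'];p=s['position']; print(s['time_s'],s['q'].round(1),p.round(4),torl(p))
T=tilt(np.pi/4); print('turn',Ro.from_matrix(R.T@T).as_rotvec())
tgt=rl(-.0536-.03,.127,.056+.03); print('slide',T.T@(tgt-p))
snap('wrist','wrist5.png'); snap('side','side5.png')
print(s['ft_force'],s['wrist_torque'])
E
```

```text
8.5 [  9.1  12.2 102.  -30.4  29.2 133.4] [0.5512 0.1373 0.2093] [-0.07906882  0.11602519  0.20931517]
turn [0.05052117 0.00116841 0.00390904]
slide [-0.01097481  0.09040102  0.08399297]
[ 1.39369605 -1.84706924  0.23168868] [-0.0031481   0.25630734  0.00761622]
```

View pics/wrist5.png

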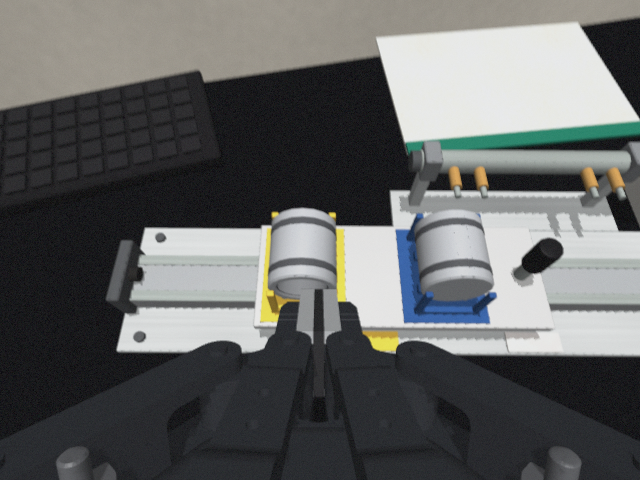

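View pics/side5.png

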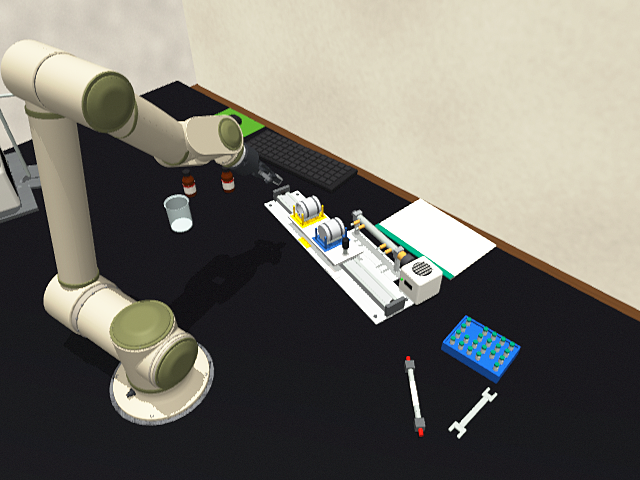

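Request:
{"api": "jog_arm", "payload": {
  "dr": [
    [0.05,0,0],
    [0,0,0],
    [0,0,0],
    [0,0,0],
    [0,0,0],
    [0,0,0],
    [0,0,0],
    [0,0,0],
    [0,0,0],
    [0,0,0]
  ],
  "slide": [
    [0,0,0],
    [-0.0015,0.013,0.012],
    [-0.0015,0.013,0.012],
    [-0.0015,0.013,0.012],
    [-0.0015,0.013,0.012],
    [-0.0015,0.013,0.012],
    [-0.0015,0.013,0.012],
    [-0.0015,0.012,0.012],
    [0,0,0],
    [0,0,0]
  ],
  "gripper": [-1,-1,-1,-1,-1,-1,-1,-1,-1,-1]
}}

```text
time_s: 9.6
position: [0.5594, 0.1434, 0.1118]
tool_rot: [[-0.207, -0.723, 0.659], [-0.978, 0.151, -0.142], [0.003, -0.674, -0.739]]
ft_force: [0.4, 1.3, 0.6]
grip_width: -0.0001
```

```bash
python3 - <<'E'
from h import *
s=observe(); R=s['tool_rot'];p=s['position']; print(s['time_s'],s['q'].round(1),p.round(4),torl(p))
T=tilt(np.pi/4); print('turn',Ro.from_matrix(R.T@T).as_rotvec())
tgt=rl(-.0536,.127,.056); print('slide',T.T@(tgt-p))
for z in (-.03,-.02,-.01): print('corner',torl(p+R@[0,-.011,z]))
snap('wrist','wrist6.png'); snap('side','side6.png')
a=cv2.imread('pics/side6.png')[140:290,220:420]; cv2.imwrite('pics/side6c.png',cv2.resize(a,None,fx=4,fy=4,interpolation=cv2.INTER_CUBIC))
print(s['ft_force'],s['wrist_torque'])
E
```

```text
9.6 [  9.7  22.3 108.8 -60.   16.8 165.2] [0.5594 0.1434 0.1118] [-0.07236115  0.12383668  0.11183278]
turn [0.04566093 0.00575886 0.00991287]
slide [-0.00316332  0.0262136   0.05274587]
corner [-0.08445853  0.12378122  0.14140726]
corner [-0.07771791  0.12383652  0.13402073]
corner [-0.07097728  0.12389183  0.1266342 ]
[0.37557846 1.33776963 0.60715458] [ 0.04618927  0.28573463 -0.02101179]
```

View pics/wrist6.png

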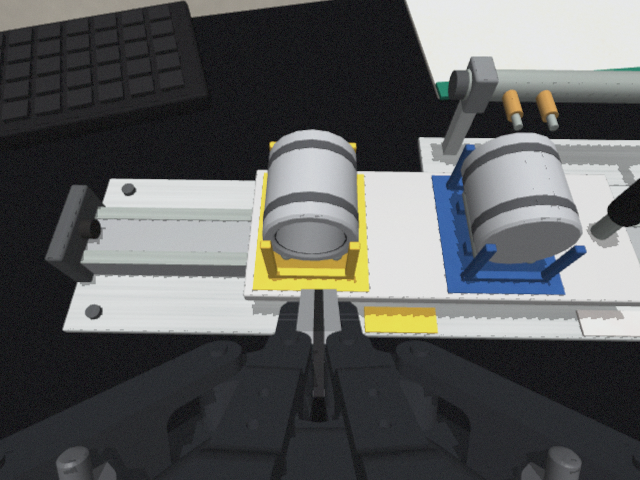

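View pics/side6c.png

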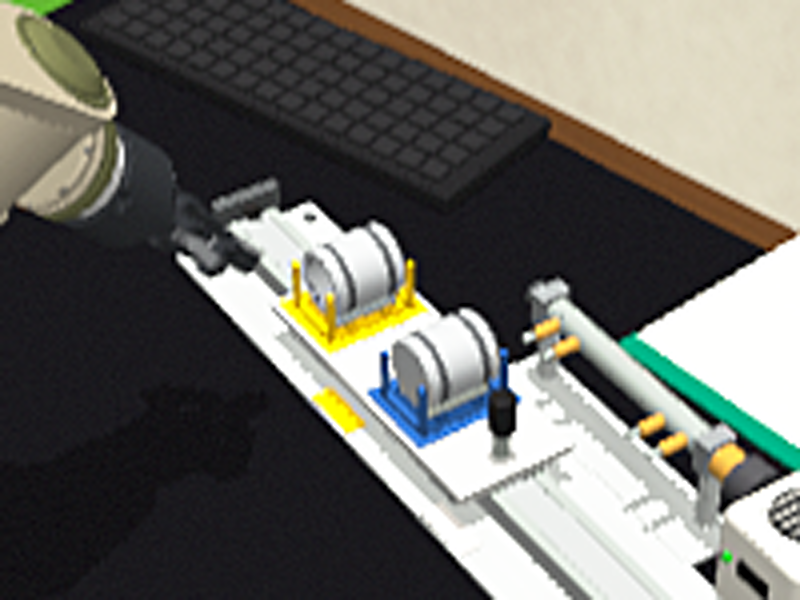

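```bash
python3 - <<'E'
from h import *
a=cv2.imread('pics/wrist6.png')[120:300,230:600]; cv2.imwrite('pics/w6c.png',cv2.resize(cv2.convertScaleAbs(a,alpha=1.0),None,fx=2.15,fy=2.15*1.3,interpolation=cv2.INTER_CUBIC))
E
```

```text
(no output)
```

View pics/w6c.png

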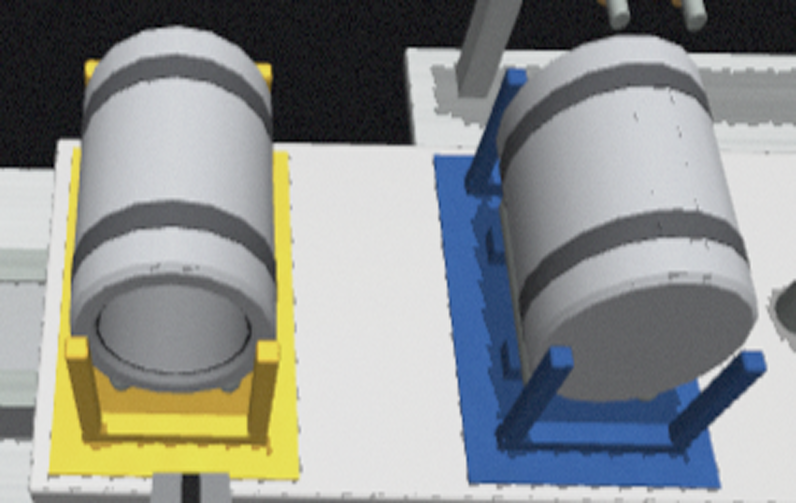

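```bash
cat >> h.py <<'E'
def fkR(q):
    q=np.radians(q); z=lambda a:Ro.from_euler('z',a); y=lambda a:Ro.from_euler('y',a)
    return z(q[0]),z(q[0])*y(q[1]),z(q[0])*y(q[1]+q[2]),z(q[0])*y(q[1]+q[2])*z(q[3]),z(q[0])*y(q[1]+q[2])*z(q[3])*y(q[4]),z(q[0])*y(q[1]+q[2])*z(q[3])*y(q[4])*z(q[5]+np.pi)
E
python3 - <<'E'
from h import *
s=observe()
D=[([-12.3350,21.8323,74.3708,0,83.8587,-12.3371],[.54976,.00005,.208476]),
([-31.8,26.2,67.2,0,86.7,-19.1],[.5559,-.2065,.2084]),([-17.1,34.7,80.5,0,64.8,-4.5],[.5881,-.0577,.0491]),
([-17.2,25.6,66.9,0,86.9,-4.6],[.5901,-.0592,.2169]),([-17.2,26,67.5,0,86.6,81.7],[.5875,-.0586,.2086]),
([9.1,12.2,102,-30.4,29.2,133.4],[.5512,.1373,.2093]),(s['q'],s['position'])]
print(fkR(s['q'])[5].as_matrix().round(3)); print(s['tool_rot'].round(3)); print(s['q'])
# linear LS: params a1,d,h (R1), a2,L2 (R2), a3,L4(R3), L6(R5), a5? 
A=[];b=[]
for q,p in D:
    r=[x.as_matrix() for x in fkR(q)]
    A.append(np.c_[r[0][:,0],r[0][:,1],r[0][:,2],r[1][:,2],r[2][:,0],r[2][:,2],r[4][:,2]]);b+=list(p)
A=np.vstack(A);x,res,rk,sv=np.linalg.lstsq(A,np.array(b),rcond=1e-4);print(x.round(4),rk,sv.round(3));print((A@x-b).round(4).reshape(-1,3))
E
```

```text
[[-0.207 -0.723  0.659]
 [-0.978  0.151 -0.141]
 [ 0.003 -0.674 -0.738]]
[[-0.207 -0.723  0.659]
 [-0.978  0.151 -0.141]
 [ 0.003 -0.674 -0.738]]
[  9.68784377  22.28122537 108.84955531 -60.05315059  16.79511846
 165.18087303]
[-3.000e-04  1.177e-01  1.317e-01  5.365e-01  1.036e-01  3.515e-01
  2.803e-01] 7 [5.072 3.864 2.65  0.988 0.512 0.222 0.177]
[[ 0.0002  0.0001 -0.    ]
 [-0.0002  0.0004  0.0001]
 [-0.     -0.0001 -0.    ]
 [-0.0002 -0.0002 -0.0005]
 [ 0.0003 -0.0002  0.0002]
 [ 0.0001  0.0001  0.0003]
 [-0.0001  0.     -0.0002]]
```

```bash
cat >> h.py <<'E'
from scipy.optimize import least_squares
LP=np.array([-3e-4,.1177,.1317,.5365,.1036,.3515,.2803])
LO=np.array([-178,-50.7,12.7,-81.4,10.,-165.2]);HI=np.array([178,133.3,142.1,261.4,163.1,165.2])
def fk(q):
    r=[x.as_matrix() for x in fkR(q)]
    p=np.c_[r[0][:,0],r[0][:,1],r[0][:,2],r[1][:,2],r[2][:,0],r[2][:,2],r[4][:,2]]@LP
    return p,r[5]
def ik(p,R,q0):
    def f(q):
        a,b=fk(q); return np.r_[(a-p)*10,Ro.from_matrix(b.T@R).as_rotvec()]
    o=least_squares(f,np.clip(q0,LO+.5,HI-.5),bounds=(LO,HI)); return o.x,np.abs(o.fun).max()
def iks(p,R):
    out=[]
    for q4 in (-60,0,60,120,180,240):
        for q5 in (30,90):
            for q6 in (-120,0,120):
                q,e=ik(p,R,[np.degrees(np.arctan2(p[1],p[0])),25,90,q4,q5,q6])
                if e<1e-3 and not any(np.abs(q-o).max()<2 for o in out): out.append(q)
    return out
def tilt2(phi,az,roll=0): # az: world azimuth offset from rail x
    h=np.cos(az)*XR+np.sin(az)*YR; z=np.cos(phi)*h-np.sin(phi)*Z; x=np.cross(Z,h)*-1; R=np.c_[x,np.cross(z,x),z]
    return R@Ro.from_euler('z',roll).as_matrix()
E
python3 - <<'E'
from h import *
for phi in (55,65):
  for az in (0,12,20):
    for roll in (0,):
      T=tilt2(np.radians(phi),np.radians(az),roll)
      p=rl(-.022,.127,.074)-T@[0,-.011,-.021]
      print(phi,az,[q.round(0) for q in iks(p,T)])
print('grasp vertical')
for roll in (0,np.pi):
  T=tilt2(np.pi/2,0,roll); print([q.round(0) for q in iks(rl(0,.127,.025),T)])
E
```

```text
55 0 [array([  6.,  31., 100., -36.,  18., 141.])]
55 12 [array([  2.,  30., 103.,  -8.,  12., 101.])]
55 20 [array([ -0.,  30., 103.,  20.,  13.,  64.])]
65 0 [array([  5.,  31.,  94., -14.,  32., 118.])]
65 12 [array([ 2., 30., 96., -2., 29., 95.])]
65 20 [array([ 0., 30., 96.,  6., 29., 78.])]
grasp vertical
[array([  1.,  41.,  72.,   0.,  67., 104.])]
[array([  1.,  41.,  72.,   0.,  67., -76.])]
```

```bash
cat >> h.py <<'E'
def go(T,p_t):
    s=observe();R=s['tool_rot'];p=s['position']
    print('t',s['time_s'],'turn',Ro.from_matrix(R.T@T).as_rotvec().round(4),'slide after turn',(T.T@(p_t-p)).round(4),'before',(R.T@(p_t-p)).round(4))
E
python3 - <<'E'
from h import *
T=tilt2(np.radians(62),np.radians(6)); p=rl(-.065,.127,.072)-T@[0,-.011,-.021]; go(T,p)
s=observe(); q=s['q']
# straight interpolation IK
R=s['tool_rot'];p0=s['position'];rv=Ro.from_matrix(R.T@T).as_rotvec()
for k in np.linspace(0,1,5):
    q,e=ik(p0,R@Ro.from_rotvec(rv*k).as_matrix(),q); print(q.round(0),e)
for k in np.linspace(0,1,4):
    q,e=ik(p0+(p-p0)*k,T,q); print(q.round(0),e)
print(iks(p0,T))
E
```

```text
t 9.7 turn [-0.2511 -0.056  -0.0747] slide after turn [-0.0023  0.0229  0.0601] before [-0.0032  0.0373  0.0523]
[ 10.  22. 109. -60.  17. 165.] 4.862902039619458e-09
[  8.  22. 107. -41.  19. 144.] 2.0816681711721685e-15
[  7.  21. 105. -27.  22. 128.] 2.0816681711721685e-15
[  6.  21. 102. -17.  27. 118.] 5.620294352682621e-10
[  5.  21. 100. -11.  32. 110.] 6.583032696832357e-11
[  5.  21. 100. -11.  32. 110.] 6.583023219030578e-11
[  5.  24. 101. -12.  28. 111.] 1.6339392920508731e-10
[  5.  26. 102. -13.  25. 113.] 2.68590705232441e-10
[  5.  28. 103. -15.  22. 115.] 3.3306690738754696e-15
[array([  5.39735057,  21.40632395, 100.00270581, -10.74933286,
        31.56324262, 109.82008556])]
```

Request:
{"api": "jog_arm", "payload": {
  "dr": [
    [-0.063,-0.014,-0.019],
    [-0.063,-0.014,-0.019],
    [-0.063,-0.014,-0.019],
    [-0.063,-0.014,-0.019],
    [0,0,0],
    [0,0,0],
    [0,0,0],
    [0,0,0],
    [0,0,0],
    [0,0,0]
  ],
  "slide": [
    [0,0,0],
    [0,0,0],
    [0,0,0],
    [0,0,0],
    [-0.0005,0.005,0.012],
    [-0.0005,0.005,0.012],
    [-0.0005,0.005,0.012],
    [-0.0005,0.004,0.012],
    [-0.0005,0.004,0.012],
    [0,0,0]
  ],
  "gripper": [-1,-1,-1,-1,-1,-1,-1,-1,-1,-1]
}}

```text
time_s: 10.7
position: [0.5698, 0.1409, 0.0471]
tool_rot: [[-0.141, -0.852, 0.505], [-0.99, 0.115, -0.082], [0.012, -0.511, -0.859]]
ft_force: [0.4, 0.0, 0.6]
grip_width: 0.0
```

```bash
python3 - <<'E'
from h import *
s=observe();print(s['q'].round(1),s['ft_force'].round(2),s['wrist_torque'].round(3)); R=s['tool_rot'];p=s['position']
print('corner',torl(p+R@[0,-.011,-.021]))
T=tilt2(np.radians(62),np.radians(6))
for x in (-.04,-.03,-.021): go(T,rl(x,.127,.072)-T@[0,-.011,-.021])
snap('wrist','wrist7.png'); snap('side','side7.png')
a=cv2.imread('pics/side7.png')[150:270,250:400]; cv2.imwrite('pics/side7c.png',cv2.resize(a,None,fx=5,fy=5,interpolation=cv2.INTER_CUBIC))
E
```

```text
[  6.1  28.5 104.4 -24.6  18.8 125.4] [0.4  0.03 0.59] [ 0.059  0.223 -0.012]
corner [-0.06291745  0.12376192  0.07081152]
t 10.7 turn [-0.0479 -0.0227 -0.0167] slide after turn [-0.0011 -0.02    0.0093] before [-0.0017 -0.0195  0.0102]
t 10.7 turn [-0.0479 -0.0227 -0.0167] slide after turn [-0.0001 -0.0287  0.014 ] before [-0.0009 -0.028   0.0153]
t 10.7 turn [-0.0479 -0.0227 -0.0167] slide after turn [ 0.0009 -0.0367  0.0182] before [-0.0002 -0.0357  0.0199]
```

View pics/wrist7.png

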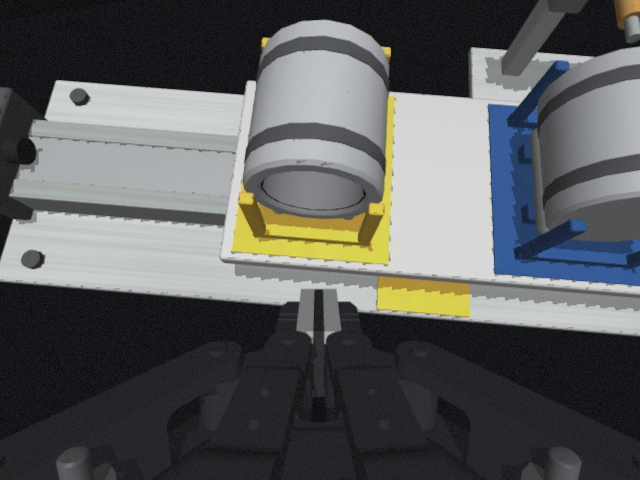

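View pics/side7c.png

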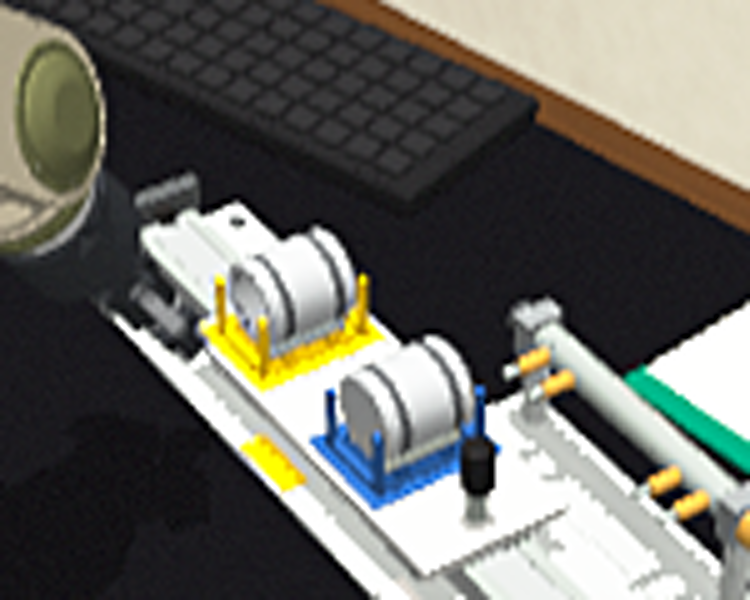

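Request:
{"api": "jog_arm", "payload": {
  "dr": [
    [-0.024,-0.012,-0.008],
    [-0.024,-0.011,-0.008],
    [0,0,0],
    [0,0,0],
    [0,0,0],
    [0,0,0],
    [0,0,0],
    [0,0,0],
    [0,0,0],
    [0,0,0]
  ],
  "slide": [
    [0,0,0],
    [0,0,0],
    [-0.0002,-0.005,0.0025],
    [-0.0002,-0.005,0.0025],
    [-0.0002,-0.005,0.0025],
    [0,-0.005,0.0025],
    [0,-0.003,0.0015],
    [0,-0.002,0.001],
    [0,0,0],
    [0,0,0]
  ],
  "gripper": [-1,-1,-1,-1,-1,-1,-1,-1,-1,-1]
}}

```text
time_s: 11.8
position: [0.5979, 0.1382, 0.0487]
tool_rot: [[-0.115, -0.876, 0.468], [-0.993, 0.102, -0.054], [-0.001, -0.471, -0.882]]
ft_force: [0.2, -1.3, -0.5]
grip_width: 0.0001
```

```bash
cat > st.py <<'E'
from h import *
s=observe();print(s['time_s'],s['q'].round(1),s['ft_force'].round(2),s['wrist_torque'].round(3)); R=s['tool_rot'];p=s['position']
print('corner',torl(p+R@[0,-.011,-.021]).round(4),torl(p).round(4),'F rail',round(s['ft_force']@XR,2))
T=tilt2(np.radians(62),np.radians(6))
for x in (-.024,-.021): go(T,rl(x,.127,.072)-T@[0,-.011,-.021])
E
python3 st.py; python3 - <<'E'
from h import *
snap('wrist','wrist8.png');print(observe()['time_s'])
E
```

```text
11.8 [  4.3  29.9  98.8 -12.6  24.1 111.2] [ 0.18 -1.32 -0.5 ] [0.028 0.23  0.04 ]
corner [-0.0338  0.1271  0.0724] [-0.0336  0.1272  0.0487] F rail 0.47
t 11.8 turn [-0.0014  0.0005 -0.0008] slide after turn [ 0.0012 -0.0084  0.0049] before [ 0.0012 -0.0084  0.005 ]
t 11.8 turn [-0.0014  0.0005 -0.0008] slide after turn [ 0.0015 -0.011   0.0063] before [ 0.0015 -0.011   0.0064]
11.85
```

View pics/wrist8.png

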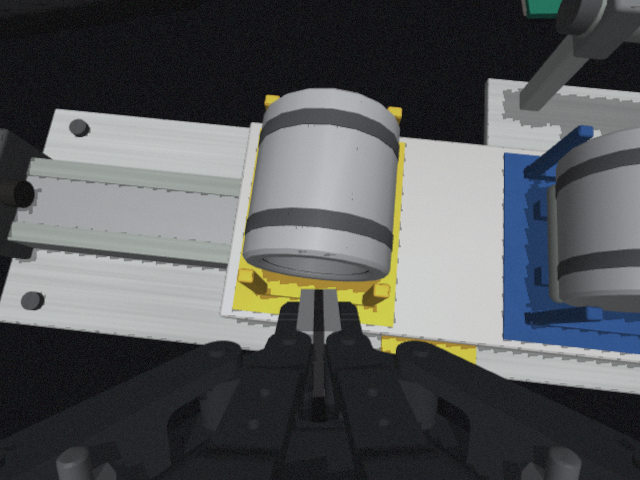

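Request:
{"api": "jog_arm", "payload": {
  "dr": [
    [0,0,0],
    [0,0,0],
    [0,0,0],
    [0,0,0],
    [0,0,0],
    [0,0,0],
    [0,0,0],
    [0,0,0],
    [0,0,0],
    [0,0,0]
  ],
  "slide": [
    [0.0001,-0.0008,0.0005],
    [0.0001,-0.0008,0.0005],
    [0.0001,-0.0008,0.0005],
    [0.0001,-0.0008,0.0005],
    [0.0001,-0.0008,0.0005],
    [0.0001,-0.0008,0.0005],
    [0.0001,-0.0008,0.0005],
    [0.0001,-0.0008,0.0005],
    [0.0001,-0.0008,0.0005],
    [0,0,0]
  ],
  "gripper": [-1,-1,-1,-1,-1,-1,-1,-1,-1,-1]
}}

```text
time_s: 12.85
position: [0.6065, 0.1363, 0.0482]
tool_rot: [[-0.115, -0.876, 0.468], [-0.993, 0.102, -0.054], [-0.001, -0.471, -0.882]]
ft_force: [0.3, 0.8, 0.3]
grip_width: 0.0001
```

```bash
python3 st.py; python3 - <<'E'
from h import *
snap('wrist','wrist9.png');snap('side','side9.png')
a=cv2.imread('pics/side9.png')[150:270,250:400]; cv2.imwrite('pics/side9c.png',cv2.resize(a,None,fx=5,fy=5,interpolation=cv2.INTER_CUBIC))
E
```

```text
12.85 [  4.   30.5  97.6 -12.   24.6 110.4] [0.29 0.8  0.29] [0.02  0.192 0.002]
corner [-0.025   0.1271  0.0719] [-0.0248  0.1272  0.0482] F rail 0.11
t 12.85 turn [-0.0018  0.0006 -0.0008] slide after turn [ 0.0003 -0.0008  0.0004] before [ 0.0003 -0.0008  0.0004]
t 12.85 turn [-0.0018  0.0006 -0.0008] slide after turn [ 0.0006 -0.0035  0.0018] before [ 0.0006 -0.0035  0.0018]
```

View pics/wrist9.png

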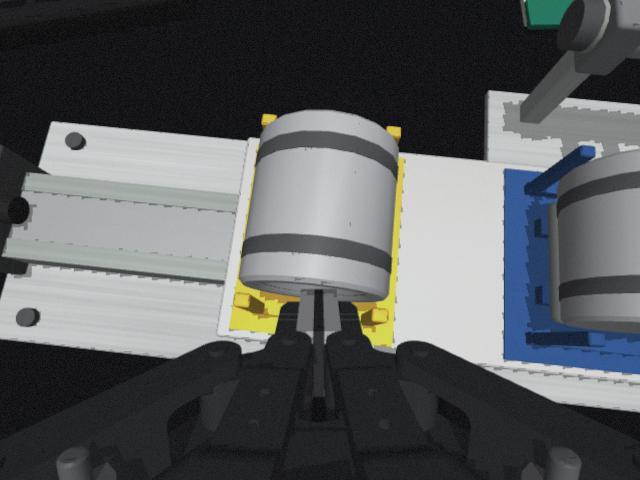

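View pics/side9c.png

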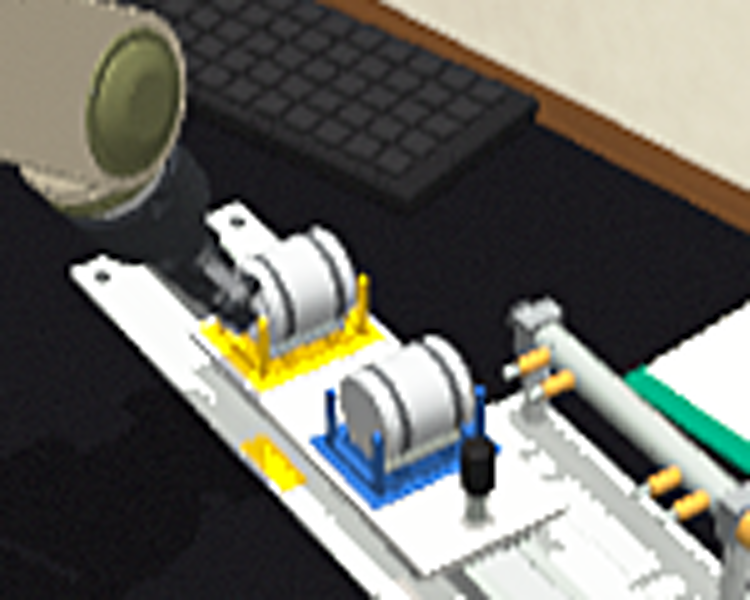

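Request:
{"api": "jog_arm", "payload": {
  "dr": [
    [0,0,0],
    [0,0,0],
    [0,0,0],
    [0,0,0],
    [0,0,0],
    [0,0,0],
    [0,0,0],
    [0,0,0],
    [0,0,0],
    [0,0,0]
  ],
  "slide": [
    [0.0001,-0.0005,0.0003],
    [0.0001,-0.0005,0.0003],
    [0.0001,-0.0005,0.0003],
    [0.0001,-0.0005,0.0003],
    [0.0001,-0.0005,0.0003],
    [0.0001,-0.0005,0.0003],
    [0,-0.0005,0.0003],
    [0,-0.0005,0.0003],
    [0,0,0],
    [0,0,0]
  ],
  "gripper": [-1,-1,-1,-1,-1,-1,-1,-1,-1,-1]
}}

```text
time_s: 13.95
position: [0.611, 0.1352, 0.048]
tool_rot: [[-0.115, -0.876, 0.468], [-0.993, 0.102, -0.054], [-0.001, -0.471, -0.882]]
ft_force: [-0.3, 0.7, 0.0]
grip_width: 0.0001
```

```bash
python3 st.py; python3 - <<'E'
from h import *
snap('wrist','wrist10.png')
a=cv2.imread('pics/wrist10.png')[220:400,220:420]; cv2.imwrite('pics/w10c.png',cv2.resize(cv2.convertScaleAbs(a,alpha=1.6),None,fx=3.3,fy=3.3,interpolation=cv2.INTER_CUBIC))
E
```

```text
13.95 [  3.9  30.8  97.  -11.6  24.9 109.9] [-0.33  0.66  0.04] [0.041 0.249 0.056]
corner [-0.0204  0.127   0.0717] [-0.0203  0.1271  0.048 ] F rail -0.46
t 13.95 turn [-0.0017  0.0006 -0.0007] slide after turn [-0.0003  0.003  -0.0019] before [-0.0003  0.003  -0.0019]
t 13.95 turn [-0.0017  0.0006 -0.0007] slide after turn [ 0.      0.0004 -0.0005] before [ 0.      0.0004 -0.0005]
```

View pics/w10c.png

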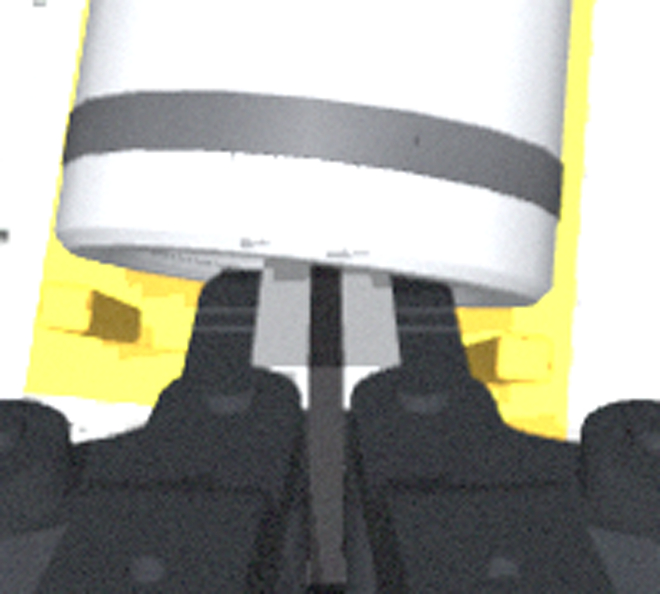

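Request:
{"api": "jog_arm", "payload": {
  "dr": [
    [0,0,0],
    [0,0,0],
    [0,0,0],
    [0,0,0],
    [0,0,0],
    [0,0,0],
    [0,0,0],
    [0,0,0],
    [0,0,0],
    [0,0,0]
  ],
  "slide": [
    [0,-0.0005,0.0005],
    [0,-0.0005,0.0005],
    [0,-0.0005,0.0005],
    [0,-0.0005,0.0005],
    [0,-0.0005,0.0005],
    [0,-0.0005,0.0005],
    [0,-0.0005,0.0005],
    [0,-0.0005,0.0005],
    [0,0,0],
    [0,0,0]
  ],
  "gripper": [-1,-1,-1,-1,-1,-1,-1,-1,-1,-1]
}}

```text
time_s: 15.0
position: [0.6163, 0.1346, 0.0463]
tool_rot: [[-0.115, -0.876, 0.468], [-0.993, 0.102, -0.054], [-0.001, -0.471, -0.882]]
ft_force: [-0.3, 0.1, 0.3]
grip_width: 0.0002
```

```bash
python3 st.py; python3 - <<'E'
from h import *
snap('wrist','wrist11.png')
a=cv2.imread('pics/wrist11.png')[60:400,170:470]; cv2.imwrite('pics/w11c.png',cv2.resize(cv2.convertScaleAbs(a,alpha=1.3),None,fx=1.75,fy=1.75,interpolation=cv2.INTER_CUBIC))
E
```

```text
15.0 [  3.8  31.3  96.3 -11.4  25.1 109.6] [-0.31  0.09  0.32] [0.056 0.298 0.07 ]
corner [-0.0151  0.1276  0.0701] [-0.0149  0.1276  0.0463] F rail -0.32
t 15.0 turn [-0.0016  0.0006 -0.0007] slide after turn [-0.0003  0.007  -0.0059] before [-0.0003  0.007  -0.0059]
t 15.0 turn [-0.0016  0.0006 -0.0007] slide after turn [ 0.      0.0044 -0.0045] before [ 0.      0.0044 -0.0045]
```

View pics/w11c.png

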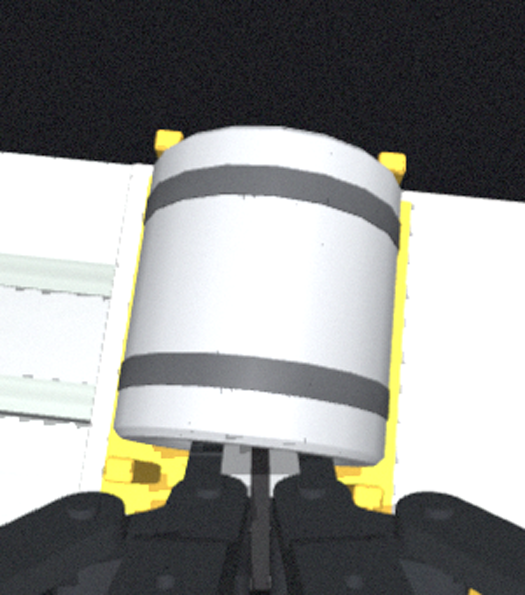

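```bash
python3 - <<'E'
from h import *
for name,sg in (('A',1),('B',-1)):
  for al in (-90,-60,0,60,90):
    h=np.array([np.cos(np.radians(al)),np.sin(np.radians(al)),0]); y=sg*Z; R=np.c_[np.cross(y,h),y,h]
    for g in ([.5,.1,.28],):
      p=np.array(g)+R@[0,0,.045]
      print(name,al,[q.round(0) for q in iks(p,R)])
E
```

```text
A -90 [array([ 23.,  39.,  81., -78., 109.,  32.])]
A -60 []
A 0 [array([ -4.,  19., 132., 176.,  61.,  92.])]
A 60 [array([-32.,  26., 114.,  88.,  92., 130.])]
A 90 [array([-28.,  33.,  95.,  71., 112., 138.])]
B -90 [array([  23.,   39.,   81.,  -78.,  109., -148.])]
B -60 []
B 0 [array([ -4.,  19., 132., 176.,  61., -88.])]
B 60 [array([-32.,  26., 114.,  88.,  92., -50.])]
B 90 [array([-28.,  33.,  95.,  71., 112., -42.])]
```

Request:
{"api": "jog_arm", "payload": {
  "dr": [
    [0,0,0],
    [0,0,0],
    [0,0,0],
    [0,0,0],
    [0,0,0],
    [0,0,0],
    [0,0,0],
    [0,0,0],
    [0,0,0],
    [0,0,0]
  ],
  "slide": [
    [0,0.003,-0.002],
    [0,0.005,-0.003],
    [0,0.006,-0.003],
    [0,0.008,-0.004],
    [0,0.01,-0.005],
    [0,0.01,-0.005],
    [0,0,-0.02],
    [0,0,-0.03],
    [0,-0.01,-0.03],
    [0,-0.02,-0.03]
  ],
  "gripper": [-1,-1,-1,-1,-1,-1,-1,-1,0,1]
}}

```text
time_s: 16.05
position: [0.5417, 0.1431, 0.1574]
tool_rot: [[-0.115, -0.878, 0.466], [-0.993, 0.102, -0.054], [-0.0, -0.469, -0.883]]
ft_force: [0.5, -0.2, -1.5]
grip_width: 0.0282
```

```bash
python3 - <<'E'
from h import *
s=observe();R=s['tool_rot'];p=s['position'];print(s['q'].round(1),torl(p))
T=tilt2(np.pi/2,0,0); go(T,rl(0,.127,.2))
for k in np.linspace(-.06,.1,1): pass
S='side0.png'
# verify yellow sleeve centre using wrist8: end ellipses/ top silhouettes
for f in ('wrist8.png','wrist10.png'):
    im=cv2.imread('pics/'+f)
    for x in (-.03,.03):
        for k in np.linspace(0,2*np.pi,60):
            u=proj(f,rl(x,.127+.028*np.cos(k),.076+.028*np.sin(k))); cv2.circle(im,tuple(int(round(q)) for q in u),1,(0,0,255),-1)
    cv2.imwrite('pics/ov_'+f,im)
E
```

```text
[  5.6  16.2  98.7  -9.2  38.  108. ] [-0.08952959  0.11968136  0.15740618]
t 16.05 turn [-0.4872  0.0259  0.1027] slide after turn [-0.0073 -0.0895 -0.0426] before [ 0.0021 -0.0993  0.0045]
```

View pics/ov_wrist8.png

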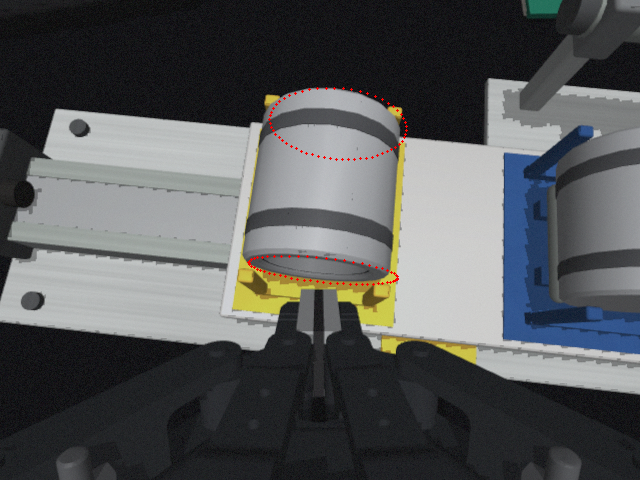

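Request:
{"api": "jog_arm", "payload": {
  "dr": [
    [-0.122,0.0065,0.026],
    [-0.122,0.0065,0.026],
    [-0.122,0.0065,0.026],
    [-0.122,0.0065,0.026],
    [0,0,0],
    [0,0,0],
    [0,0,0],
    [0,0,-0.15],
    [0,0,-0.15],
    [0,0,-0.15]
  ],
  "slide": [
    [0,0,0],
    [0,0,0],
    [0,0,0],
    [0,0,0],
    [-0.003,-0.03,0],
    [-0.003,-0.03,0],
    [-0.003,-0.03,0],
    [0,0,0],
    [0,0,0],
    [0,0,0]
  ],
  "gripper": [1,1,1,1,1,1,1,1,1,1]
}}

```text
time_s: 17.05
position: [0.6333, 0.1319, 0.1568]
tool_rot: [[0.232, -0.973, 0.001], [-0.973, -0.232, -0.0], [0.0, -0.001, -1.0]]
ft_force: [0.2, 0.1, 0.0]
grip_width: 0.0852
```

Request:
{"api": "jog_arm", "payload": {
  "dr": [
    [0,0,-0.15],
    [0,0,-0.15],
    [0,0,-0.15],
    [0,0,-0.15],
    [0,0,-0.15],
    [0,0,-0.15],
    [0,0,-0.15],
    [0,0,-0.15],
    [0,0,-0.15],
    [0,0,-0.15]
  ],
  "slide": [
    [0,0,0],
    [0,0,0],
    [0,0,0],
    [0,0,0],
    [0,0,0],
    [0,0,0],
    [0,0,0],
    [0,0,0],
    [0,0,0],
    [0,0,0]
  ],
  "gripper": [1,1,1,1,1,1,1,1,1,1]
}}

```text
time_s: 18.05
position: [0.6331, 0.1319, 0.157]
tool_rot: [[0.987, 0.162, 0.001], [0.162, -0.987, -0.0], [0.001, 0.0, -1.0]]
ft_force: [0.3, -0.4, 0.4]
grip_width: 0.0854
```

```bash
python3 - <<'E'
from h import *
s=observe();R=s['tool_rot'];p=s['position'];print(s['q'].round(1),torl(p),s['grip_width'])
T=tilt2(np.pi/2,0,np.pi); go(T,rl(0.001,.1285,.157))
E
```

```text
[ 1.3 33.7 62.5 -0.  83.8 -8. ] [0.00210472 0.12868175 0.15701228] 0.08542685712290479
t 18.05 turn [ 1.1000e-03 -9.0000e-04 -1.1877e+00] slide after turn [-0.0002 -0.0011  0.    ] before [-0.0011 -0.0002  0.    ]
```

Request:
{"api": "jog_arm", "payload": {
  "dr": [
    [0,0,-0.1485],
    [0,0,-0.1485],
    [0,0,-0.1485],
    [0,0,-0.1485],
    [0,0,-0.1485],
    [0,0,-0.1485],
    [0,0,-0.1485],
    [0,0,-0.1485],
    [0,0,0],
    [0,0,0]
  ],
  "slide": [
    [0,0,0],
    [0,0,0],
    [0,0,0],
    [0,0,0],
    [0,0,0],
    [0,0,0],
    [0,0,0],
    [0,0,0],
    [0,0,0.02],
    [0,-0.001,0.02]
  ],
  "gripper": [1,1,1,1,1,1,1,1,1,1]
}}

```text
time_s: 19.05
position: [0.6325, 0.1322, 0.117]
tool_rot: [[0.224, 0.975, 0.003], [0.975, -0.224, -0.0], [0.001, 0.003, -1.0]]
ft_force: [0.6, -0.3, 0.0]
grip_width: 0.0853
```

```bash
python3 - <<'E'
from h import *
s=observe();R=s['tool_rot'];p=s['position'];print(s['q'].round(1),torl(p),s['grip_width'])
T=tilt2(np.pi/2,0,np.pi); go(T,rl(0.001,.1285,.027))
snap('wrist','wrist12.png')
im=cv2.imread('pics/wrist12.png')
for x in (-.03,.03):
    for k in np.linspace(0,2*np.pi,60):
        u=proj('wrist12.png',rl(x+.001,.1285+.028*np.cos(k),.076+.028*np.sin(k))); cv2.circle(im,tuple(int(round(q)) for q in u),1,(0,0,255),-1)
cv2.imwrite('pics/ov12.png',im)
E
```

```text
[  1.3  35.4  66.1  -0.   78.3 -75.7] [0.00146254 0.12878411 0.11701371] 0.08528597644966283
t 19.05 turn [ 0.0029 -0.0005 -0.0056] slide after turn [-0.0003 -0.0005  0.09  ] before [-0.0003 -0.0007  0.09  ]
```

View pics/ov12.png

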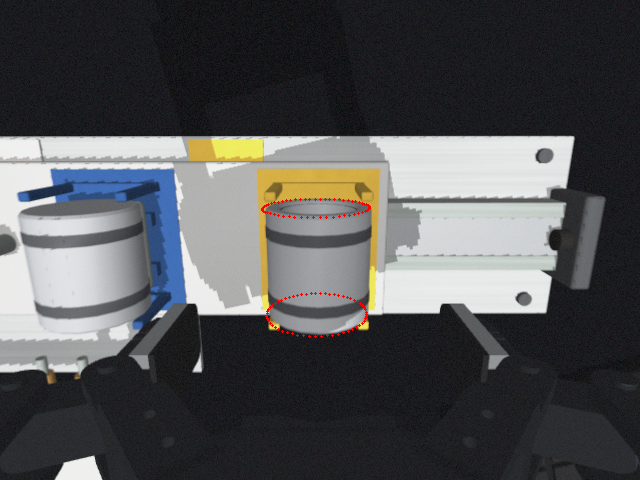

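Request:
{"api": "jog_arm", "payload": {
  "dr": [
    [0,0,0],
    [0,0,0],
    [0,0,0],
    [0,0,0],
    [0,0,0],
    [0,0,0],
    [0,0,0],
    [0,0,0],
    [0,0,0],
    [0,0,0]
  ],
  "slide": [
    [0,0,0.02],
    [0,0,0.02],
    [0,0,0.02],
    [0,0,0.015],
    [0,0,0.01],
    [0,0,0.005],
    [0,0,0],
    [0,0,0],
    [0,0,0],
    [0,0,0]
  ],
  "gripper": [1,1,1,1,1,1,1,1,1,1],
  "force": 50
}}

```text
time_s: 20.1
position: [0.6334, 0.1322, 0.0279]
tool_rot: [[0.223, 0.975, 0.003], [0.975, -0.223, 0.001], [0.001, 0.003, -1.0]]
ft_force: [-0.1, 0.4, 0.6]
grip_width: 0.0852
```

```bash
python3 - <<'E'
from h import *
s=observe();p=s['position'];print(torl(p),s['grip_width'],s['ft_force'])
snap('side','side13.png')
a=cv2.imread('pics/side13.png')[130:250,240:390]; cv2.imwrite('pics/side13c.png',cv2.resize(a,None,fx=5,fy=5,interpolation=cv2.INTER_CUBIC))
E
```

```text
[0.00229401 0.12902736 0.02794489] 0.08523602713093115 [-0.1445424   0.3792215   0.59031205]
```

View pics/side13c.png

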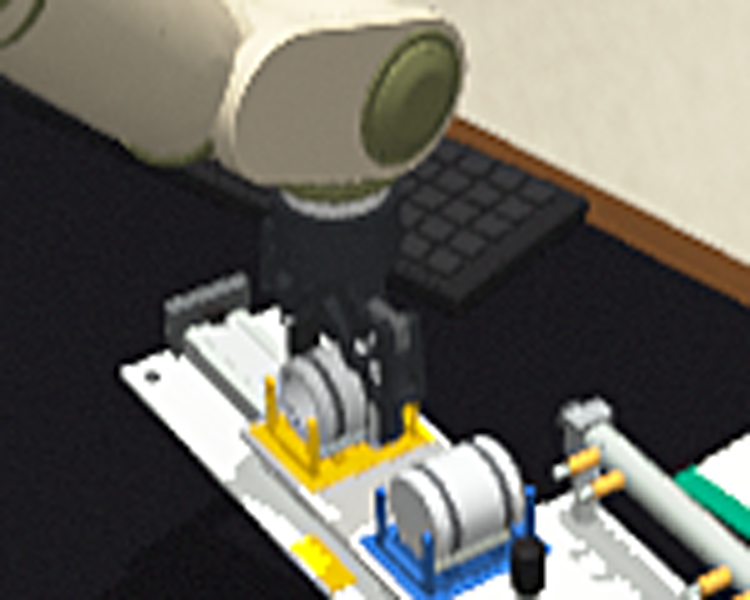

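Request:
{"api": "jog_arm", "payload": {
  "dr": [
    [0,0,0],
    [0,0,0],
    [0,0,0],
    [0,0,0],
    [0,0,0],
    [0,0,0],
    [0,0,0],
    [0,0,0],
    [0,0,0],
    [0,0,0]
  ],
  "slide": [
    [0,0,0],
    [0,0,0],
    [0,0,0],
    [0,0,0],
    [0,0,0],
    [0,0,0],
    [0,0,0],
    [0,0,0],
    [0,0,0],
    [0,0,0]
  ],
  "gripper": [-1,-1,-1,-1,-1,-1,-1,-1,-1,-1],
  "force": 50
}}

```text
time_s: 21.15
position: [0.6332, 0.1321, 0.0277]
tool_rot: [[0.223, 0.975, 0.002], [0.975, -0.223, 0.0], [0.001, 0.002, -1.0]]
ft_force: [-2.4, -0.7, 6.4]
grip_width: 0.0557
```

Gripped at 55.7 mm. Lift straight up slowly.

Request:
{"api": "jog_arm", "payload": {
  "dr": [
    [0,0,0],
    [0,0,0],
    [0,0,0],
    [0,0,0],
    [0,0,0],
    [0,0,0],
    [0,0,0],
    [0,0,0],
    [0,0,0],
    [0,0,0]
  ],
  "slide": [
    [0,0,-0.003],
    [0,0,-0.006],
    [0,0,-0.01],
    [0,0,-0.014],
    [0,0,-0.018],
    [0,0,-0.02],
    [0,0,-0.02],
    [0,0,-0.02],
    [0,0,-0.015],
    [0,0,-0.008]
  ],
  "gripper": [-1,-1,-1,-1,-1,-1,-1,-1,-1,-1]
}}

```text
time_s: 22.15
position: [0.6333, 0.1322, 0.164]
tool_rot: [[0.223, 0.975, 0.005], [0.975, -0.223, 0.001], [0.002, 0.005, -1.0]]
ft_force: [-0.2, -0.3, -1.9]
grip_width: 0.0553
```

```bash
python3 - <<'E'
from h import *
s=observe();p=s['position'];print(s['q'].round(1),p,torl(p),s['grip_width'],s['ft_force'])
snap('side','side14.png');snap('wrist','wrist14.png')
a=cv2.imread('pics/side14.png')[100:280,240:400]; cv2.imwrite('pics/side14c.png',cv2.resize(a,None,fx=3.3,fy=3.3,interpolation=cv2.INTER_CUBIC))
# plan: candidates
R=s['tool_rot'];q0=s['q']
for al in (60,75,90):
  h=np.array([np.cos(np.radians(al)),np.sin(np.radians(al)),0]); y=-Z; T=np.c_[np.cross(y,h),y,h]
  for g in ([.5,.1,.28],[.5,.05,.30],[.5,0,.3]):
    pt=np.array(g)+T@[0,0,.045]
    # stage: translate, slerp
    rv=Ro.from_matrix(R.T@T).as_rotvec(); q=q0; ok=[];
    for k in np.linspace(0,1,11):
        q,e=ik(p+(pt-p)*k,R@Ro.from_rotvec(rv*k).as_matrix(),q); ok.append(e)
    print(al,g,q.round(0),max(ok),rv.round(2))
E
```

```text
[  1.3  33.3  62.    0.   84.4 -75.8] [0.6333123  0.13220246 0.16395246] [0.00221516 0.12899499 0.16395246] 0.05532200728599485 [-0.19373291 -0.26392451 -1.85800663]
60 [0.5, 0.1, 0.28] [-32.  26. 114.  88.  92. -50.] 2.22690477169607e-10 [1.05 1.42 1.43]
60 [0.5, 0.05, 0.3] [-39.  24. 111.  84.  96. -45.] 4.448201529339002e-10 [1.05 1.42 1.43]
60 [0.5, 0, 0.3] [-44.  26. 108.  80. 100. -44.] 8.177836769091453e-11 [1.05 1.42 1.43]
75 [0.5, 0.1, 0.28] [-31.  29. 105.  79. 101. -45.] 4.79899453509347e-10 [1.19 1.23 1.24]
75 [0.5, 0.05, 0.3] [-36.  28. 101.  76. 106. -42.] 7.288198325204656e-10 [1.19 1.23 1.24]
75 [0.5, 0, 0.3] [-41.  30.  98.  73. 110. -41.] 6.162732531971257e-10 [1.19 1.23 1.24]
90 [0.5, 0.1, 0.28] [-28.  33.  95.  71. 112. -42.] 1.7960999549655659e-09 [1.31 1.04 1.05]
90 [0.5, 0.05, 0.3] [-33.  33.  92.  70. 117. -39.] 2.644213099457115e-09 [1.31 1.04 1.05]
90 [0.5, 0, 0.3] [-37.  34.  89.  68. 121. -39.] 1.6817244699905686e-09 [1.31 1.04 1.05]
```

View pics/side14c.png

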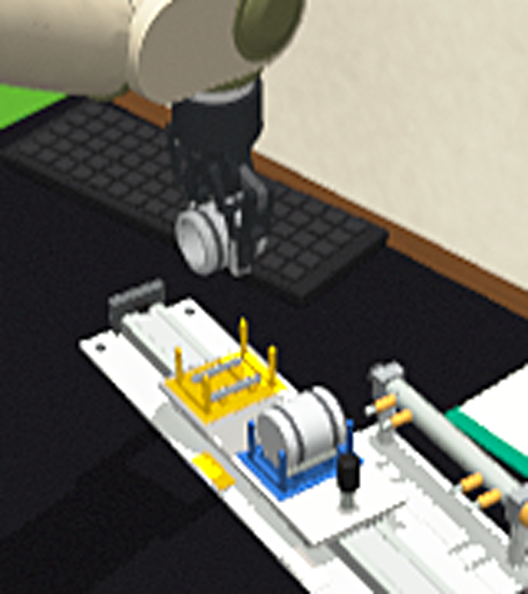

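View pics/wrist14.png

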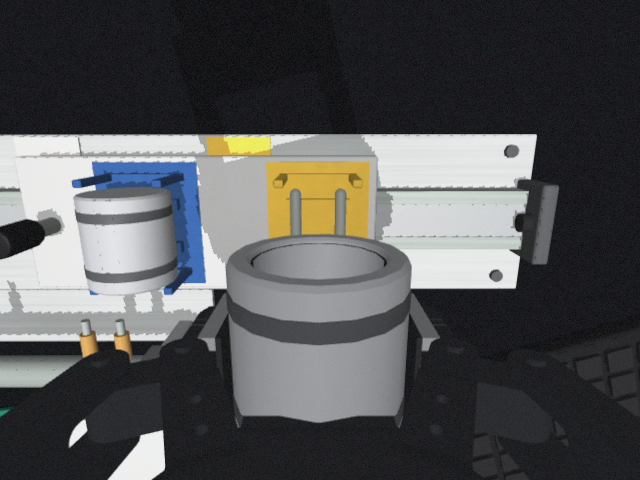

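```bash
python3 - <<'E'
from h import *
s=observe();p=s['position'];R=s['tool_rot'];q=s['q']
p2=np.array([.50,.13,.28]); print('slide',R.T@(p2-p))
q,e=ik(p2,R,q);print(q.round(1),e)
h=np.array([0,1.,0]);T=np.c_[np.cross(-Z,h),-Z,h]; rv=Ro.from_matrix(R.T@T).as_rotvec();print(rv)
for k in range(1,21):
    qn,e=ik(p2,R@Ro.from_rotvec(rv*k/20).as_matrix(),q); print(k,qn.round(0),np.abs(qn-q).max().round(1),e<1e-6); q=qn
for f,u,v in (('scene0.png',409,408),('scene0.png',462,408),('scene0.png',462,352)): print(atz(f,u,v,0))
E
```

```text
slide [-0.03169187 -0.12889214 -0.1176464 ]
[  1.4  15.8  71.6   0.   92.3 -75.7] 6.685763054292693e-12
[1.30991911 1.0385253  1.04541349]
1 [ -1.  17.  70.   4.  96. -75.] 3.8 True
2 [ -3.  18.  69.   8.  99. -73.] 3.8 True
3 [ -5.  19.  68.  11. 101. -72.] 3.8 True
4 [ -7.  20.  68.  15. 104. -70.] 3.8 True
5 [ -9.  21.  68.  19. 106. -68.] 3.8 True
6 [-11.  22.  68.  23. 108. -66.] 3.8 True
7 [-13.  23.  68.  26. 110. -64.] 3.8 True
8 [-14.  24.  69.  30. 111. -62.] 3.7 True
9 [-16.  25.  70.  34. 112. -59.] 3.7 True
10 [-18.  26.  71.  38. 113. -57.] 3.7 True
11 [-19.  27.  72.  41. 114. -55.] 3.6 True
12 [-21.  27.  74.  45. 114. -53.] 3.5 True
13 [-22.  28.  76.  48. 114. -51.] 3.5 True
14 [-23.  29.  78.  52. 114. -50.] 3.4 True
15 [-25.  30.  81.  55. 114. -48.] 3.3 True
16 [-26.  31.  83.  58. 114. -47.] 3.2 True
17 [-27.  31.  86.  61. 114. -45.] 3.2 True
18 [-28.  32.  89.  64. 114. -44.] 3.1 True
19 [-29.  33.  92.  67. 113. -43.] 3.1 True
20 [-30.  34.  95.  71. 113. -42.] 3.1 True
[0.58088567 0.47504707 0.        ]
[0.47653183 0.55205045 0.        ]
[0.36796492 0.44129836 0.        ]
```

Request:
{"api": "jog_arm", "payload": {
  "dr": [
    [0,0,0],
    [0,0,0],
    [0,0,0],
    [0,0,0],
    [0,0,0],
    [0,0,0],
    [0,0,0],
    [0,0,0],
    [0,0,0],
    [0,0,0]
  ],
  "slide": [
    [0,0,-0.01],
    [0,-0.005,-0.02],
    [-0.004,-0.015,-0.02],
    [-0.005,-0.02,-0.02],
    [-0.006,-0.022,-0.018],
    [-0.006,-0.022,-0.014],
    [-0.005,-0.02,-0.01],
    [-0.004,-0.015,-0.006],
    [-0.002,-0.008,0],
    [0,-0.002,0]
  ],
  "gripper": [-1,-1,-1,-1,-1,-1,-1,-1,-1,-1]
}}

```text
time_s: 23.25
position: [0.4991, 0.1297, 0.279]
tool_rot: [[0.223, 0.975, 0.002], [0.975, -0.223, 0.001], [0.001, 0.002, -1.0]]
ft_force: [0.4, 0.3, -3.0]
grip_width: 0.0552
```

Request:
{"api": "jog_arm", "payload": {
  "dr": [
    [0.03,0.024,0.024],
    [0.06,0.048,0.048],
    [0.07,0.0555,0.056],
    [0.07,0.0555,0.056],
    [0.07,0.0555,0.056],
    [0.07,0.0555,0.056],
    [0.07,0.0555,0.056],
    [0.07,0.0555,0.056],
    [0.07,0.0555,0.056],
    [0.07,0.0555,0.056]
  ],
  "slide": [
    [0,0,0],
    [0,0,0],
    [0,0,0],
    [0,0,0],
    [0,0,0],
    [0,0,0],
    [0,0,0],
    [0,0,0],
    [0,0,0],
    [0,0,0]
  ],
  "gripper": [-1,-1,-1,-1,-1,-1,-1,-1,-1,-1]
}}

```text
time_s: 24.25
position: [0.5005, 0.1292, 0.2783]
tool_rot: [[0.751, 0.597, -0.283], [0.597, -0.43, 0.677], [0.283, -0.677, -0.68]]
ft_force: [-0.1, 0.2, -3.3]
grip_width: 0.055
```

```bash
python3 - <<'E'
from h import *
s=observe();R=s['tool_rot'];print(s['q'].round(1),s['grip_width'],s['position'])
h=np.array([0,1.,0]);T=np.c_[np.cross(-Z,h),-Z,h]; print(Ro.from_matrix(R.T@T).as_rotvec())
E
```

```text
[-17.6  26.   71.   37.4 112.9 -57.3] 0.055004813633922386 [0.50054955 0.12919339 0.27825864]
[0.65627816 0.52043465 0.52020147]
```

Request:
{"api": "jog_arm", "payload": {
  "dr": [
    [0.07,0.0555,0.0555],
    [0.07,0.0555,0.0555],
    [0.07,0.0555,0.0555],
    [0.07,0.0555,0.0555],
    [0.07,0.0555,0.0555],
    [0.07,0.0555,0.0555],
    [0.07,0.0555,0.0555],
    [0.07,0.0555,0.0555],
    [0.06,0.048,0.048],
    [0.035,0.028,0.028]
  ],
  "slide": [
    [0,0,0],
    [0,0,0],
    [0,0,0],
    [0,0,0],
    [0,0,0],
    [0,0,0],
    [0,0,0],
    [0,0,0],
    [0,0,0],
    [0,0,0]
  ],
  "gripper": [-1,-1,-1,-1,-1,-1,-1,-1,-1,-1]
}}

```text
time_s: 25.25
position: [0.5001, 0.1292, 0.2779]
tool_rot: [[1.0, -0.001, -0.001], [0.001, -0.002, 1.0], [-0.001, -1.0, -0.002]]
ft_force: [0.2, -0.5, -2.0]
grip_width: 0.0551
```

Request:
{"api": "jog_arm", "payload": {
  "dr": [
    [0,0,0],
    [0,0,0],
    [0,0,0],
    [0,0,0],
    [0,0,0],
    [0,0,0],
    [0,0,0],
    [0,0,0],
    [0,0,0],
    [0,0,0]
  ],
  "slide": [
    [0,0,0],
    [0,0,0],
    [0,0,0],
    [0,0,0],
    [0,0,0],
    [0,0,0],
    [0,0,0],
    [0,0,0],
    [0,0,0],
    [0,0,0]
  ],
  "gripper": [-1,-1,-1,-1,-1,-1,-1,-1,-1,-1]
}}

```text
time_s: 26.25
position: [0.4997, 0.1297, 0.2791]
tool_rot: [[1.0, 0.003, -0.003], [0.003, -0.004, 1.0], [0.003, -1.0, -0.004]]
ft_force: [0.4, -0.3, -2.1]
grip_width: 0.0551
```

```bash
python3 - <<'E'
from h import *
s=observe();R=s['tool_rot'];print(s['q'].round(1),s['grip_width'],s['position'],s['ft_force'],np.abs(s['qvel']).max())
h=np.array([0,1.,0]);T=np.c_[np.cross(-Z,h),-Z,h]; print(Ro.from_matrix(R.T@T).as_rotvec())
for n in ('side','scene','wrist'): snap(n,n+'15.png')
a=np.hstack([cv2.resize(cv2.imread('pics/side15.png')[60:300,200:440],(400,400)),cv2.resize(cv2.imread('pics/scene15.png')[120:360,200:440],(400,400))]);cv2.imwrite('pics/f15.png',a)
E
```

```text
[-29.7  33.6  94.6  70.3 112.9 -42.4] 0.05508295867730934 [0.49971863 0.1296917  0.27905741] [ 0.38134545 -0.27528721 -2.08868146] 0.15376315859316164
[0.00392927 0.00319237 0.00334002]
```

View pics/f15.png

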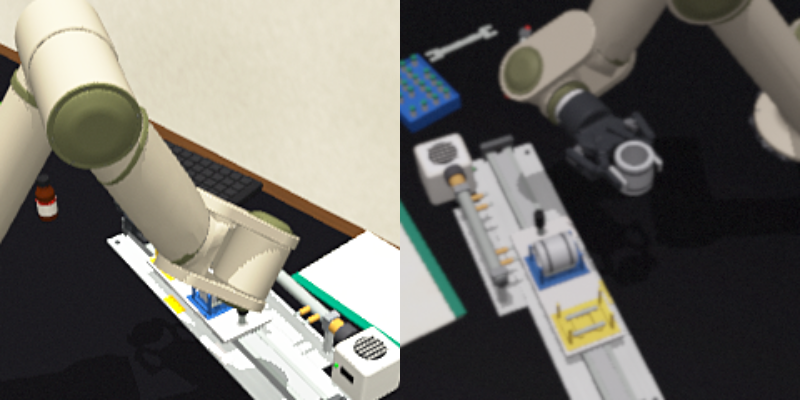

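View pics/wrist15.png

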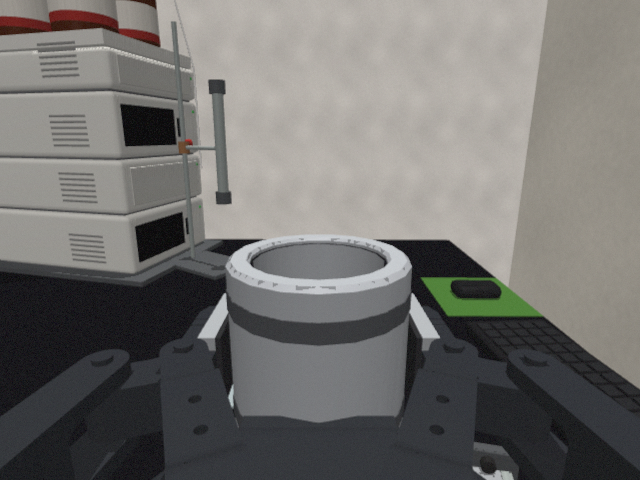

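View pics/scene15.png

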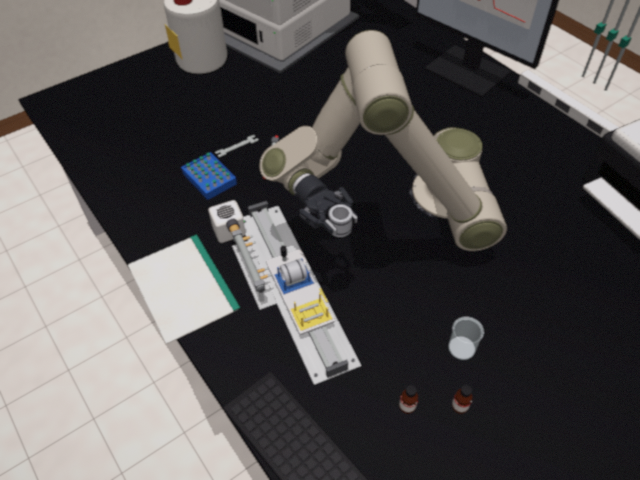

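```bash
python3 - <<'E'
from h import *
print(torl(atz('scene15.png',283.5,248.5,.096)), 'expected post y', -.218+.150)
a=cv2.imread('pics/scene15.png')[220:380,240:380];cv2.imwrite('pics/s15c.png',cv2.resize(a,None,fx=4,fy=4,interpolation=cv2.INTER_CUBIC))
b=a.copy()
for y in (.1285,.0045):
  for x in (-.03,.03):
    for k in np.linspace(0,2*np.pi,40):
      u=proj('scene15.png',rl(x+.001,y+.028*np.cos(k),.076+.028*np.sin(k)));print(end='');cv2.circle(b,tuple(int(round(q)) for q in u-[240,220]),0,(0,0,255),-1)
cv2.imwrite('pics/s15o.png',cv2.resize(b,None,fx=4,fy=4,interpolation=cv2.INTER_NEAREST))
s=observe();print(np.abs(s['qvel']).max(),s['grip_width'])
E
```

```text
[-0.00137797 -0.06379194  0.096     ] expected post y -0.068
0.18438806382124534 0.05542225407730994
```

View pics/s15o.png

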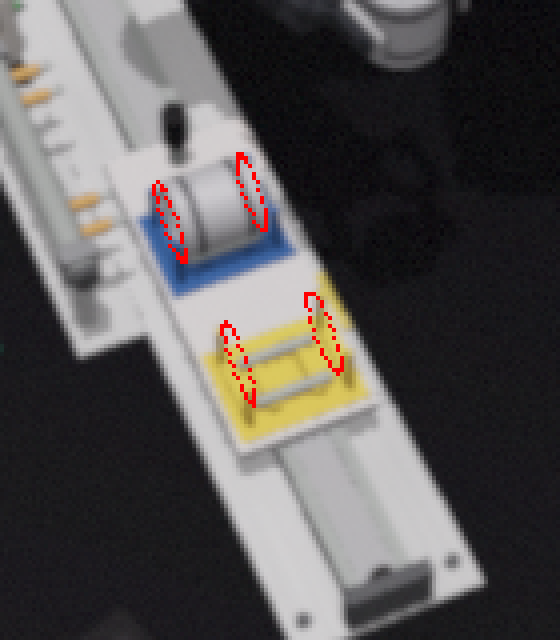

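Carrier and blue sleeve are where expected, the yellow sleeve is upright, bore up, and still. I'm handing in.

```bash
python3 - <<'E'
from rig import env
print(env.close_job())
E
```

```text
the job is handed in; nothing more can be done
None
```

I pushed the carrier to the yellow-tab station and took the sleeve out of the yellow cradle. I handed the job in holding it upright, hole up, about 0.28 m above the bench. No verdict was reported.

- **Carrier and blue sleeve:** After the push I measured 0.1495 to 0.151 m of travel, against 0.150 m for the detent. A last scene picture shows the carrier still at that station. It put the post about 4 mm further along than expected, at a coarse pixel scale. The blue sleeve lies in its cradle, matching its predicted outline.
- **Open end:** The closed fingertips went about 15 mm past the near end face with under 1 N of force, so the near end is bored. The pictures agreed, although the bore looked grey rather than black.
- **Final hold:** The grip was 55 mm wide at 50 N and the tool was within about 0.3° of level. Joint speeds were under 0.2 deg/s, and the wrist force was about -2 N vertically, which fits the sleeve's weight. The wrist picture shows the bore facing up.
- **Time and bystanders:** About 26 s of the 59 s were used. In the last scene picture the bottles, beaker, rack and wrench look unmoved; the column was mostly hidden behind the arm, so I could not check it.

**What disagreed:**
- The real fingertips stood about 30 mm further back than `env.tcp_to_tips` says. My first close on the post therefore shut above it. I corrected for this and the second close held.
- While gripping the post, the wrist showed about -26 N vertically.

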